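# Find the weighted blocks by feel and clamp them in the glue-up jig

## Task

Some of these look-alike wooden blocks have a steel core inside: find them by lifting each block and feeling its weight. First slide the jig's clamp jaw fully open; plug every heavy block upright and fully home into any free socket of the jig and put every light block on the floor of the white tray; then slide the jaw back until you feel it stop against the blocks, and leave it there. Do not knock over the mug, the jar or the wooden tube.

Things in the scene. Friction and masses are not known exactly. Their poses are not given: they have to be found in the camera images.
- block_a: one of up to six look-alike dark wooden blocks, 40 (x) x 56 (y) x 50 mm tall, standing upright on the table; origin at the centre of its underside, z up. Some blocks hold a hidden steel core and weigh about 340 g (300 to 400), the others are plain wood of about 110 g (85 to 135); letters, places and looks do not tell which. Absent blocks read None from the start.
- block_b: one of up to six look-alike dark wooden blocks, 40 (x) x 56 (y) x 50 mm tall, standing upright on the table; origin at the centre of its underside, z up. Some blocks hold a hidden steel core and weigh about 340 g (300 to 400), the others are plain wood of about 110 g (85 to 135); letters, places and looks do not tell which. Absent blocks read None from the start.
- block_c: one of up to six look-alike dark wooden blocks, 40 (x) x 56 (y) x 50 mm tall, standing upright on the table; origin at the centre of its underside, z up. Some blocks hold a hidden steel core and weigh about 340 g (300 to 400), the others are plain wood of about 110 g (85 to 135); letters, places and looks do not tell which. Absent blocks read None from the start.
- block_d: one of up to six look-alike dark wooden blocks, 40 (x) x 56 (y) x 50 mm tall, standing upright on the table; origin at the centre of its underside, z up. Some blocks hold a hidden steel core and weigh about 340 g (300 to 400), the others are plain wood of about 110 g (85 to 135); letters, places and looks do not tell which. Absent blocks read None from the start.
- block_e: one of up to six look-alike dark wooden blocks, 40 (x) x 56 (y) x 50 mm tall, standing upright on the table; origin at the centre of its underside, z up. Some blocks hold a hidden steel core and weigh about 340 g (300 to 400), the others are plain wood of about 110 g (85 to 135); letters, places and looks do not tell which. Absent blocks read None from the start.
- block_f: one of up to six look-alike dark wooden blocks, 40 (x) x 56 (y) x 50 mm tall, standing upright on the table; origin at the centre of its underside, z up. Some blocks hold a hidden steel core and weigh about 340 g (300 to 400), the others are plain wood of about 110 g (85 to 135); letters, places and looks do not tell which. Absent blocks read None from the start.
- jig: pale wooden glue-up jig fixed to the table: a plate 170 (x) x 212 (y) x 30 mm thick with three rectangular sockets in a row along its y, and an aluminium clamp jaw sliding on it, on the +x side of the sockets; origin at the centre of the plate's underside. The socket row lies 35 mm to the -x side of that centre.
- socket1 (a point): centre of the floor of the socket at the +y end of the row; axes as the jig's. The socket is 44 (x) x 60 (y) mm wide and 24 mm deep (2 mm slack all round a block); its mouth is at the plate's top, 24 mm above this point. A block standing fully home has its origin here and 26 mm of it stands proud. Sockets are 66 mm apart.
- socket2 (a point): centre of the floor of the socket at the middle of the row; axes as the jig's. The socket is 44 (x) x 60 (y) mm wide and 24 mm deep (2 mm slack all round a block); its mouth is at the plate's top, 24 mm above this point. A block standing fully home has its origin here and 26 mm of it stands proud. Sockets are 66 mm apart.
- socket3 (a point): centre of the floor of the socket at the -y end of the row; axes as the jig's. The socket is 44 (x) x 60 (y) mm wide and 24 mm deep (2 mm slack all round a block); its mouth is at the plate's top, 24 mm above this point. A block standing fully home has its origin here and 26 mm of it stands proud. Sockets are 66 mm apart.
- jaw (a joint): clamp jaw travel, m: 0 open, growing as it slides along the jig's -x towards the sockets; starts 0.035 to 0.064. An aluminium bar 36 x 186 mm, 18 mm high, on the plate. At 0 its face is 55 mm from blocks centred in the sockets, so it meets them at about 0.053 to 0.057; with no blocks it runs on to 0.068. About 3 N of friction plus 8 N per m/s; it stays where it is left.
- jaw_grip (a point): centre of the top of the black upright grip on the jaw, 18 (jig x) x 32 (jig y) mm and 50 mm tall above the bar; this point is 99 mm above the table and moves with the jaw. Axes as the jig's. The grip's top stands 43 mm above the tops of seated blocks.
- tray: open white plastic tray fixed to the table, 210 (x) x 140 (y) x 40 mm high, walls and floor 5 mm thick; origin at the centre of its underside
- mug: bystander: white mug, 76 mm wide, 95 mm tall, standing upright; origin at the centre of its underside
- jar: bystander: pale translucent jar with a dark cap, 68 mm wide, 110 mm tall, standing upright; origin at the centre of its underside
- tube: bystander: dark wooden tube, 60 mm wide, 110 mm tall, standing upright; origin at the centre of its underside

How it is judged (in metres and radians):
On the way, in this order (a step that is already met when the one before it is completed fails the run):
1. the clamp jaw is slid fully open (value of joint jaw below 0.006 m), for 0.1 s.
2. every heavy block (pressing on the jig with over 2.1 N by its weight) stands fully home in a socket and every light block lies in the tray, let go (((horizontal distance between block_a and socket1 below 0.006 m and z of block_a in the frame of socket1 between -0.005 and 0.005 m and angle between block_a's own z axis and vertical below 0.12 rad and contact force between block_a and jig above 2.1 N) or (horizontal distance between block_a and socket2 below 0.006 m and z of block_a in the frame of socket2 between -0.005 and 0.005 m and angle between block_a's own z axis and vertical below 0.12 rad and contact force between block_a and jig above 2.1 N) or (horizontal distance between block_a and socket3 below 0.006 m and z of block_a in the frame of socket3 between -0.005 and 0.005 m and angle between block_a's own z axis and vertical below 0.12 rad and contact force between block_a and jig above 2.1 N) or (x of block_a in the frame of tray between -0.105 and 0.105 m and y of block_a in the frame of tray between -0.07 and 0.07 m and z of block_a in the frame of tray between -0.005 and 0.038 m and contact force between block_a and tray below 2.1 N)) and contact force between the fingers and block_a below 0.3 N and ((horizontal distance between block_b and socket1 below 0.006 m and z of block_b in the frame of socket1 between -0.005 and 0.005 m and angle between block_b's own z axis and vertical below 0.12 rad and contact force between block_b and jig above 2.1 N) or (horizontal distance between block_b and socket2 below 0.006 m and z of block_b in the frame of socket2 between -0.005 and 0.005 m and angle between block_b's own z axis and vertical below 0.12 rad and contact force between block_b and jig above 2.1 N) or (horizontal distance between block_b and socket3 below 0.006 m and z of block_b in the frame of socket3 between -0.005 and 0.005 m and angle between block_b's own z axis and vertical below 0.12 rad and contact force between block_b and jig above 2.1 N) or (x of block_b in the frame of tray between -0.105 and 0.105 m and y of block_b in the frame of tray between -0.07 and 0.07 m and z of block_b in the frame of tray between -0.005 and 0.038 m and contact force between block_b and tray below 2.1 N)) and contact force between the fingers and block_b below 0.3 N and ((horizontal distance between block_c and socket1 below 0.006 m and z of block_c in the frame of socket1 between -0.005 and 0.005 m and angle between block_c's own z axis and vertical below 0.12 rad and contact force between block_c and jig above 2.1 N) or (horizontal distance between block_c and socket2 below 0.006 m and z of block_c in the frame of socket2 between -0.005 and 0.005 m and angle between block_c's own z axis and vertical below 0.12 rad and contact force between block_c and jig above 2.1 N) or (horizontal distance between block_c and socket3 below 0.006 m and z of block_c in the frame of socket3 between -0.005 and 0.005 m and angle between block_c's own z axis and vertical below 0.12 rad and contact force between block_c and jig above 2.1 N) or (x of block_c in the frame of tray between -0.105 and 0.105 m and y of block_c in the frame of tray between -0.07 and 0.07 m and z of block_c in the frame of tray between -0.005 and 0.038 m and contact force between block_c and tray below 2.1 N)) and contact force between the fingers and block_c below 0.3 N and ((horizontal distance between block_d and socket1 below 0.006 m and z of block_d in the frame of socket1 between -0.005 and 0.005 m and angle between block_d's own z axis and vertical below 0.12 rad and contact force between block_d and jig above 2.1 N) or (horizontal distance between block_d and socket2 below 0.006 m and z of block_d in the frame of socket2 between -0.005 and 0.005 m and angle between block_d's own z axis and vertical below 0.12 rad and contact force between block_d and jig above 2.1 N) or (horizontal distance between block_d and socket3 below 0.006 m and z of block_d in the frame of socket3 between -0.005 and 0.005 m and angle between block_d's own z axis and vertical below 0.12 rad and contact force between block_d and jig above 2.1 N) or (x of block_d in the frame of tray between -0.105 and 0.105 m and y of block_d in the frame of tray between -0.07 and 0.07 m and z of block_d in the frame of tray between -0.005 and 0.038 m and contact force between block_d and tray below 2.1 N)) and contact force between the fingers and block_d below 0.3 N and ((horizontal distance between block_e and socket1 below 0.006 m and z of block_e in the frame of socket1 between -0.005 and 0.005 m and angle between block_e's own z axis and vertical below 0.12 rad and contact force between block_e and jig above 2.1 N) or (horizontal distance between block_e and socket2 below 0.006 m and z of block_e in the frame of socket2 between -0.005 and 0.005 m and angle between block_e's own z axis and vertical below 0.12 rad and contact force between block_e and jig above 2.1 N) or (horizontal distance between block_e and socket3 below 0.006 m and z of block_e in the frame of socket3 between -0.005 and 0.005 m and angle between block_e's own z axis and vertical below 0.12 rad and contact force between block_e and jig above 2.1 N) or (x of block_e in the frame of tray between -0.105 and 0.105 m and y of block_e in the frame of tray between -0.07 and 0.07 m and z of block_e in the frame of tray between -0.005 and 0.038 m and contact force between block_e and tray below 2.1 N)) and contact force between the fingers and block_e below 0.3 N and ((horizontal distance between block_f and socket1 below 0.006 m and z of block_f in the frame of socket1 between -0.005 and 0.005 m and angle between block_f's own z axis and vertical below 0.12 rad and contact force between block_f and jig above 2.1 N) or (horizontal distance between block_f and socket2 below 0.006 m and z of block_f in the frame of socket2 between -0.005 and 0.005 m and angle between block_f's own z axis and vertical below 0.12 rad and contact force between block_f and jig above 2.1 N) or (horizontal distance between block_f and socket3 below 0.006 m and z of block_f in the frame of socket3 between -0.005 and 0.005 m and angle between block_f's own z axis and vertical below 0.12 rad and contact force between block_f and jig above 2.1 N) or (x of block_f in the frame of tray between -0.105 and 0.105 m and y of block_f in the frame of tray between -0.07 and 0.07 m and z of block_f in the frame of tray between -0.005 and 0.038 m and contact force between block_f and tray below 2.1 N)) and contact force between the fingers and block_f below 0.3 N), for 0.2 s.
3. then the clamp jaw is slid up against the blocks (value of joint jaw above 0.0515 m), for 0.2 s.
At the end, for the whole second after the job is handed in: heavy blocks (over 2.1 N) each in a socket (6 mm from its centre, 5 mm of its floor, tilt under 0.12 rad), light blocks on the tray floor (origin under 38 mm up), all at rest, jaw against the blocks (joint above 0.0515), closed only after sorting (all of step 2 and linear speed of each of block_a, block_b, block_c, block_d, block_e, block_f below 0.03 m/s and value of joint jaw above 0.0515 m); the robot touches nothing.
It fails at once if the mug is knocked over (angle between mug's own z axis and vertical above 0.5 rad).
It fails at once if the jar is knocked over (angle between jar's own z axis and vertical above 0.5 rad).
It fails at once if the tube is knocked over (angle between tube's own z axis and vertical above 0.5 rad).
Of block_a, block_b, block_c, block_d, block_e, block_f only 4 to 6 are there at a start; the rules pass over those that are not, and their reading is None.
At some moment in a run one of block_a, block_b, block_c, block_d, block_e, block_f may be knocked a few centimetres aside while the robot is not near it.
It also fails if it takes over 208 s, if anything falls off the work surface, if the arm or the gripper's body presses on something with over 40 N, if the wrist force passes 120 N, or if a joint passes its speed limit or range.

## Robot

A 6-joint arm with a two-finger parallel gripper is mounted at the origin on the work surface. World frame = base frame: x ahead of the robot, y to its left, z up, the work surface at z = 0. Lengths are in mm, angles in rad, forces in N, time in s.
With the tool pointing down it reaches from about 250 to 725 mm from the base axis. Payload 4 kg.
Tool frame: the origin (TCP) lies between the finger pads; the fingertips stand 11 mm ahead of it and the grasp point (between the pads) lies 8 mm behind it (tips_ahead is the z of the fingertips in the tool frame, in mm); z points along the fingers, y is the line along which they close (so a half turn about z gives the same grasp; the last joint's range is limited). The gripper opens to 85 mm and grips with 20 to 120 N. Pads are 22 mm wide; open, the fingers measure 114 mm over their backs; the gripper's body (76 mm by 85 mm) begins 54 mm behind the grasp point. The pads swing forward as they close: fully open they stand 13 mm farther back than shut.
Start: joints at [-1.15, 0.241, 0.005, 1.335, 0, 1.571], TCP at [204.244, -456.382, 242.306] pointing down, gripper open.
Joint ranges: [-2.72, 2.72], [-1.05, 1.87], [-1.09, 1.28], [-1.99, 2.15], [-1.42, 1.44], [-3.14, 3.14]. Speed limits (rad/s): [2.79, 2.79, 3.14, 3.14, 3.14, 3.14].

## Interface

Orientations are given as [roll, pitch, yaw] about the fixed x, y, z axes, in that order (R = Rz(yaw) Ry(pitch) Rx(roll)).
In Python, from bench import state, get_image, camera_info, finish_job, tips_ahead gives the robot as it stands.
- The arm moves only by the tool move_arm, never from a script. Its argument "series" is a list of rows, each a list of 4 numbers: the shift along the tool's x, y, z normalised to -1 to 1, where 1 is 0.3 m, then the turn about the tool's z normalised to -1 to 1, where 1 is 180 degrees. A call has 1 to 5 rows; each row shifts and turns the commanded pose from where the row before left it, along the tool's axes as they then stand; what a row does not reach is not made up. A row lasts 1/10 s, in which the tool goes at most 50 mm and 8.59 degrees, less where a joint would pass 70% of its speed; a pose out of reach is approached as far as the arm can. A call with a number of a shift or a turn outside -1 to 1 is refused whole. A call with a gripper value outside its range is refused whole. "hand" is the closure, from 0 (fully open) to 1 (shut), set as the call begins (left out, the last holds). The fingers move at their own pace and stop on an object; "squeeze" is the grip in N (left out, the last holds). Time passes only in rows, so rows that do not move let the fingers close. It gives the time, the measured TCP pose, the force, the opening and the grip force at its end, in the units of the state.
- state(): the state, without advancing time (a new reading comes with each control period).
- get_image(name): name is "scene" or "top" or "wrist"; returns (picture, depth): 400x640x3 uint8, red, green, blue; 400x640 float32, mm along the optical axis (not along the pixel's ray), 0 where there is no reading.
- camera_info(name): a dict with "mtx" (3x3 intrinsics, pixels), "distortion" ([k1, k2, p1, p2, k3] as OpenCV has them; the pictures are not rectified), "world_to_cam" (4x4, takes a point from world to camera coordinates); the wrist camera has in their place "tool_from_camera" (4x4, takes a point from camera to tool coordinates, whose origin is the TCP and whose axes are the flange's). Camera axes: x right, y down, z forward; pixel columns grow to the right and rows downward; lengths in mm; the calibration is good to about 2 mm. A picture is of the moment at which its call begins: read the wrist's pose just before it. camera_info takes no time and is no camera call.
- finish_job(): hands the job in; it is judged then, once.
The state is a dict: "time_s": time; "joint_pos": joint angles; "qd": joint speeds; "tau": joint torques, N m; "position": TCP position; "tcp_rot": TCP orientation; "wrist_force": force on the tool from outside, world axes, zero at the start; "ft_torque": the same for the moment, N m; "width": finger opening in mm; "grasp_force": force on a finger pad.
Only numpy, scipy, OpenCV 4.12 (cv2) and the standard library are available. Lean on these libraries where they do the work, as an engineer would, in place of code of your own. Each camera call takes 0.05 s, during which the arm holds its last target. There are 200 camera calls.

## Working session

There is one attempt and no reset: what is moved stays moved. The work goes in short steps, Python scripts to look and compute and a tool call to move; the robot and the scene stay as the last step left them, time stands still between calls to the robot, and variables do not carry over. Pictures are saved under pics/ and viewed, at most 14 in all, crops included, and the job is handed in when it is done.

Besides the shell and the picture viewer there is one more tool, called as name([rows], argument=value, ...), one row to a line, values as JSON. move_arm: Moves the arm, as the interface text tells. Scaled input: -1 to 1 covers 0.3 m each way for a shift and 180 degrees each way for a turn. Its arguments: {"type":"object","properties":{"series":{"type":"array"},"hand":{"type":"number"},"squeeze":{"type":"number"}},"required":["series"]}

```bash
ls; mkdir -p pics
python3 - <<'E'
from bench import *
import cv2,numpy as np
print(state(), tips_ahead)
for n in("top","scene"):
    p,d=get_image(n); np.savez(f"{n}0.npz",p=p,d=d); cv2.imwrite(f"pics/{n}0.png",p[...,::-1]); print(n,camera_info(n))
print(camera_info("wrist"))
E
```

```text
pics
{'time_s': 0.0, 'joint_pos': array([-1.14997014e+00,  2.41399754e-01,  3.69285265e-03,  1.33517298e+00,
        3.68916995e-05,  1.57082277e+00]), 'qd': array([-1.28747415e-03, -1.82572535e-04, -9.91362163e-05, -7.40358460e-04,
       -6.88561184e-04, -4.98503884e-04]), 'tau': array([ 1.84262390e-04, -3.72319508e+01,  2.52406490e+01,  1.69976457e-02,
       -6.87435227e-05,  8.81301048e-06]), 'position': array([ 204.01644996, -455.81121744,  241.4075498 ]), 'tcp_rot': array([-3.13950910e+00, -3.68365153e-05,  4.20799660e-01]), 'wrist_force': array([-1.02794459, -0.84356172,  0.16716243]), 'ft_torque': array([-0.06924843,  0.02355784, -0.00513627]), 'grasp_force': 0.0, 'width': 85.50325343872605} 11.0
top {'mtx': array([[500.62981163,   0.        , 320.28477026],
       [  0.        , 500.62981163, 194.33443037],
       [  0.        ,   0.        ,   1.        ]]), 'distortion': array([0.01329869, 0.        , 0.        , 0.        , 0.        ]), 'world_to_cam': array([[ 3.91263422e-04, -9.99889462e-01, -1.48630357e-02,
         6.41693345e+00],
       [-9.97774955e-01,  6.005797
[... 750 characters left out ...]

       [ 0.00000000e+00,  0.00000000e+00,  0.00000000e+00,
         1.00000000e+00]])}
{'mtx': array([[305.8361356 ,   0.        , 318.31612869],
       [  0.        , 305.8361356 , 200.32303102],
       [  0.        ,   0.        ,   1.        ]]), 'distortion': array([-0.03293381,  0.        ,  0.        ,  0.        ,  0.        ]), 'tool_from_camera': array([[-7.94363618e-04, -9.48678980e-01, -3.16239722e-01,
         8.12681651e+01],
       [ 9.99999573e-01, -9.02607751e-04,  1.95806276e-04,
        -1.10959280e+00],
       [-4.71197722e-04, -3.16239431e-01,  9.48679293e-01,
        -1.31805967e+02],
       [ 0.00000000e+00,  0.00000000e+00,  0.00000000e+00,
         1.00000000e+00]])}
```

View pics/top0.png

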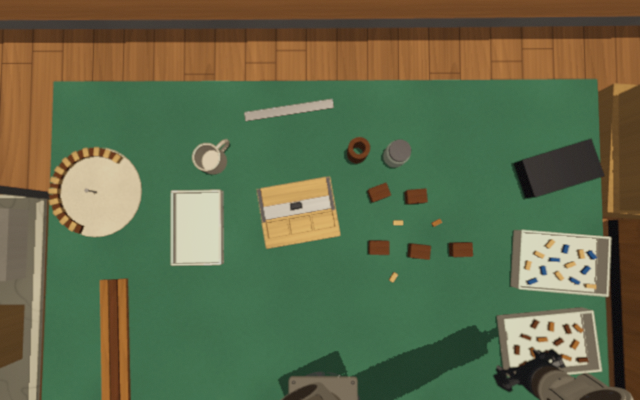

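View pics/scene0.png

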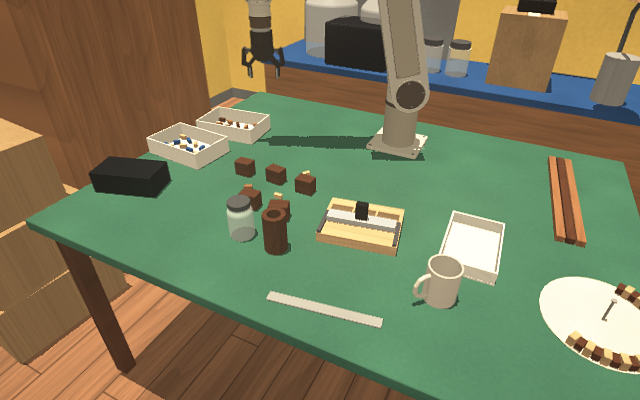

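The top view shows five blocks near (378,192), (416,196), (378,247), (420,251) and (461,249). The jig is at (299,212) with its grip at (296,206), and the tray is at (197,228). The mug is at (209,157), the tube at (358,149) and the jar at (398,153).

```bash
cat > h.py <<'E'
from bench import *
import cv2,numpy as np
def cam(n):
    c=camera_info(n); return c["mtx"],c["distortion"],c.get("world_to_cam")
def rays(n,uv):
    K,D,T=cam(n); q=cv2.undistortPoints(np.float64(uv).reshape(-1,1,2),K,D).reshape(-1,2)
    d=np.c_[q,np.ones(len(q))]@T[:3,:3]; return -T[:3,:3].T@T[:3,3],d
def plane(n,uv,z):
    o,d=rays(n,uv); return (o+d*((z-o[2])/d[:,2])[:,None])[:,:2]
def cloud(n,dep):
    v,u=np.mgrid[:400,:640]; o,d=rays(n,np.c_[u.ravel(),v.ravel()])
    return (o+d*dep.reshape(-1,1)).reshape(400,640,3)
def rects(p,d,mask,z,amin=60,n="top"):
    out=[]
    k,l,s,c=cv2.connectedComponentsWithStats(mask.astype(np.uint8))
    for i in range(1,k):
        if s[i,4]<amin: continue
        v,u=np.nonzero(l==i); w=plane(n,np.c_[u,v],z)
        r=cv2.minAreaRect(w.astype(np.float32)); out.append((c[i].round(),r))
    return out
def show(out):
    for c,((x,y),(a,b),g) in out: # yaw = direction of the short side, mod 180
        yaw=g if a<b else g+90
        yaw=(yaw+90)%180-90
        print(c,"xy %.1f %.1f size %.0fx%.0f shortside yaw %.1f"%(x,y,min(a,b),max(a,b),yaw))
def blocks():
    p,d=get_image("top"); X=cloud("top",d); hsv=cv2.cvtColor(p,cv2.COLOR_RGB2HSV)
    brown=((hsv[...,0]<15)|(hsv[...,0]>165))&(hsv[...,2]<150)&(hsv[...,1]>80)
    return p,d,X,hsv,brown
E
python3 - <<'E'
from h import *
p,d,X,hsv,br=blocks()
Z=X[...,2]; inb=(X[...,0]>200)&(X[...,0]<800)&(np.abs(X[...,1])<450)
print("blocks");show(rects(p,d,br&inb&(Z>42)&(Z<60),50))
for v,u in[(192,378),(247,378),(251,420),(206,296),(149,358),(153,398),(186,320),(240,300),(228,197),(208,316)]: print(u,v,X[v,u].round(1),hsv[v,u])
print("grip");show(rects(p,d,inb&(Z>85)&(Z<106)&(hsv[...,2]<80),99,20))
print("tall");show(rects(p,d,inb&(Z>85)&(Z<130),100,60))
t=inb&(Z>22)&(Z<38)&(X[...,1]<250)&(X[...,1]>-120)
print("jigtop");show(rects(p,d,t,30,300))
print("tray");show(rects(p,d,inb&(Z>32)&(Z<48)&(hsv[...,1]<60),40,60))
a=p[90:290,160:500]; cv2.imwrite("pics/crop0.png",cv2.resize(a,None,fx=2.3,fy=2.3,interpolation=2)[...,::-1])
E
```

```text
blocks
[379. 192.] xy 615.9 -158.2 size 36x55 shortside yaw 21.4
[416. 196.] xy 604.6 -262.4 size 38x54 shortside yaw 4.7
[379. 247.] xy 462.8 -155.9 size 33x53 shortside yaw 0.1
[462. 249.] xy 456.3 -385.1 size 36x57 shortside yaw 0.1
[420. 251.] xy 451.9 -269.3 size 36x54 shortside yaw -5.1
378 192 [ 615.7 -155.2   54.4] [ 11 178 103]
378 247 [ 462.9 -154.2   52.7] [ 11 174 104]
420 251 [ 452.  -270.4   51.1] [ 11 177 104]
296 206 [574.7  70.7 100.7] [15 29 71]
358 149 [ 745.7 -103.4   -1.9] [ 67 101  58]
398 153 [ 717.1 -204.2  109. ] [ 11  37 109]
320 186 [634.6   7.   30.7] [ 19 132 210]
300 240 [481.6  63.4  31.4] [ 19 133 209]
197 228 [515.3 364.6  -2.2] [ 30  30 215]
316 208 [571.4  18.   46.8] [ 19  31 207]
grip
[355. 157.] xy 710.0 -90.1 size 16x50 shortside yaw -22.7
[296. 206.] xy 575.8 72.1 size 14x26 shortside yaw 11.3
tall
[359. 148.] xy 731.0 -98.6 size 58x62 shortside yaw 45.0
[399. 151.] xy 723.9 -206.9 size 60x62 shortside yaw -0.2
[207. 156.] xy 708.4 315.2 size 71x74 shortside yaw -0.1
[295. 205.] xy 576.7 72.2 size 18x31 shortside yaw 9.5
jigtop
[294. 192.] xy 609.9 78.2 size 70x212 shortside yaw 10.0
[301. 231.] xy 525.7 63.5 size 100x212 shortside yaw 9.5
tray
[329. 195.] xy 612.3 -11.5 size 24x87 shortside yaw -80.0
[196. 229.] xy 517.7 356.4 size 141x209 shortside yaw -88.8
[266. 209.] xy 571.2 164.9 size 50x98 shortside yaw -46.3
```

View pics/crop0.png

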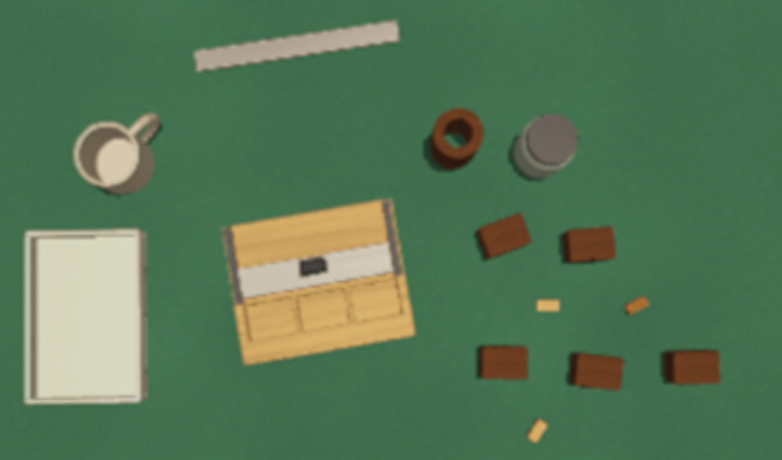

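```bash
cat >> h.py <<'E'
def plan(pts,start=None):
    """pts: list of (x,y,z,yaw_deg); prints rows in tool axes and move units"""
    s=state(); p=np.array(s["position"]) if start is None else np.array(start[:3],float)
    yaw=np.degrees(s["tcp_rot"][2]) if start is None else start[3]
    rows=[]
    for x,y,z,g in pts:
        n=max(1,int(np.ceil(max(np.linalg.norm(np.array([x,y,z])-p)/48,abs(g-yaw)/8.4))))
        for k in range(n,0,-1):
            d=(np.array([x,y,z])-p)/k; c,q=np.cos(np.radians(yaw)),np.sin(np.radians(yaw))
            r=np.round([(c*d[0]+q*d[1])/300,(q*d[0]-c*d[1])/300,-d[2]/300,-(g-yaw)/k/180],3)
            rows.append(r.tolist()); t=r*300
            p=p+[c*t[0]+q*t[1],q*t[0]-c*t[1],-t[2]]; yaw-=r[3]*180
    for i in range(0,len(rows),5): print(str(rows[i:i+5]).replace(" ",""))
    print("end",p.round(1),round(yaw,1))
def where(): 
    s=state(); print("t %.1f"%s["time_s"],s["position"].round(1),"yaw %.2f"%np.degrees(s["tcp_rot"][2]),"F",s["wrist_force"].round(2),"w %.1f g %.1f"%(s["width"],s["grasp_force"]))
E
python3 - <<'E'
from h import *
f=np.load("top0.npz"); p,d=f["p"],f["d"]; X=cloud("top",d); hsv=cv2.cvtColor(p,cv2.COLOR_RGB2HSV); Z=X[...,2]
m=(Z>20)&(Z<40)&(X[...,0]>440)&(X[...,0]<690)&(X[...,1]<220)&(X[...,1]>-80)
v,u=np.nonzero(m); show([("jig",cv2.minAreaRect(plane("top",np.c_[u,v],30).astype(np.float32)))])
m=(hsv[...,0]>12)&(hsv[...,0]<28)&(hsv[...,1]>90)&(hsv[...,2]>120)&(X[...,0]>440)&(X[...,0]<690)&(X[...,1]<220)&(X[...,1]>-80)
v,u=np.nonzero(m); show([("jigcol",cv2.minAreaRect(plane("top",np.c_[u,v],30).astype(np.float32)))])
plan([(520,150,230,99.7)])
E
```

```text
jig xy 560.6 69.5 size 170x212 shortside yaw 10.0
jigcol xy 612.9 -0.8 size 924x1828 shortside yaw 3.3
[[0.119,-0.094,0.003,-0.028],[0.127,-0.083,0.003,-0.028],[0.134,-0.072,0.003,-0.028],[0.14,-0.06,0.002,-0.028],[0.144,-0.047,0.003,-0.028]]
[[0.148,-0.035,0.002,-0.028],[0.15,-0.021,0.003,-0.028],[0.152,-0.008,0.002,-0.028],[0.152,0.005,0.003,-0.028],[0.151,0.018,0.002,-0.028]]
[[0.148,0.032,0.003,-0.028],[0.145,0.044,0.002,-0.028],[0.141,0.057,0.003,-0.028],[0.135,0.069,0.002,-0.028],[0.129,0.081,0.003,-0.028]]
end [519.9 150.1 229.9] 99.7
```

move_arm([
  [0.119,-0.094,0.003,-0.028],
  [0.127,-0.083,0.003,-0.028],
  [0.134,-0.072,0.003,-0.028],
  [0.14,-0.06,0.002,-0.028],
  [0.144,-0.047,0.003,-0.028],
], hand=0, squeeze=60)

```text
time_s: 0.65
position: [310.1, -252.9, 237.9]
tcp_rot: [-3.142, -0.0, 0.864]
wrist_force: [0.5, -1.4, -0.1]
width: 85.2
grasp_force: 0.0
```

move_arm([
  [0.148,-0.035,0.002,-0.028],
  [0.15,-0.021,0.003,-0.028],
  [0.152,-0.008,0.002,-0.028],
  [0.152,0.005,0.003,-0.028],
  [0.151,0.018,0.002,-0.028],
])

```text
time_s: 1.15
position: [415.4, -50.5, 234.4]
tcp_rot: [3.142, 0.0, 1.304]
wrist_force: [0.7, -1.0, -0.5]
width: 85.4
grasp_force: 0.0
```

move_arm([
  [0.148,0.032,0.003,-0.028],
  [0.145,0.044,0.002,-0.028],
  [0.141,0.057,0.003,-0.028],
  [0.135,0.069,0.002,-0.028],
  [0.129,0.081,0.003,-0.028],
])

```text
time_s: 1.65
position: [520.4, 151.6, 230.3]
tcp_rot: [-3.141, 0.0, 1.744]
wrist_force: [0.8, -0.7, 0.5]
width: 85.4
grasp_force: 0.0
```

move_arm([
  [0,0,0,0],
  [0,0,0,0],
])

```text
time_s: 1.85
position: [519.7, 150.4, 229.5]
tcp_rot: [-3.139, 0.001, 1.742]
wrist_force: [-0.6, -0.3, 0.3]
width: 85.9
grasp_force: 0.0
```

Run:
```python
from h import *
where(); s=state(); p,d=get_image("wrist"); np.savez("w0.npz",p=p,d=d,pos=s["position"],rot=s["tcp_rot"]); cv2.imwrite("pics/w0.png",p[...,::-1])
plan([(576.7,72,150,99.7),(576.7,72,77,99.7)])
```

```text
t 1.9 [519.7 150.4 229.5] yaw 99.80 F [-0.59 -0.27  0.3 ] w 85.9 g 0.0
[[-0.096,0.048,0.089,0.0],[-0.095,0.048,0.089,0.0],[-0.096,0.049,0.088,0.0],[0.0,-0.0,0.122,0.0],[0.0,-0.0,0.122,0.0]]
end [576.8  71.9  76.9] 99.7
```

View pics/w0.png

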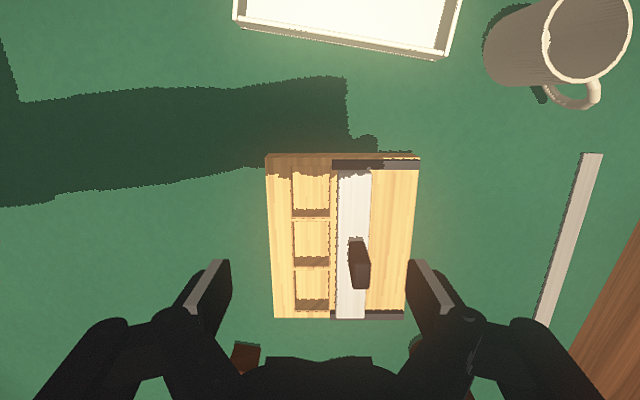

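The wrist view shows the jig plate at about (265-420, 154-319), with three sockets on its left, the jaw bar at x≈355 and the grip at (358,263). The fingers straddle it.

```bash
cat >> h.py <<'E'
from scipy.spatial.transform import Rotation as R
def wcam(pos,rot):
    c=camera_info("wrist"); T=np.eye(4); T[:3,:3]=R.from_euler("xyz",rot).as_matrix(); T[:3,3]=pos
    return c["mtx"],c["distortion"],np.linalg.inv(T@c["tool_from_camera"])
def usew(pos,rot):
    global cam
    old=cam; w=wcam(pos,rot); cam=lambda n: w if n=="wrist" else old(n)
def rect_of(m,z,n):
    v,u=np.nonzero(m); return cv2.minAreaRect(plane(n,np.c_[u,v],z).astype(np.float32))
E
python3 - <<'E'
import h; from h import *
f=np.load("w0.npz"); p,d=f["p"],f["d"]; usew(f["pos"],f["rot"]); X=cloud("wrist",d); Z=X[...,2]
hsv=cv2.cvtColor(p,cv2.COLOR_RGB2HSV)
inb=(X[...,0]>440)&(X[...,0]<690)&(X[...,1]<220)&(X[...,1]>-80)
print("Z plate",np.median(Z[160:300,385:400]),"bar",np.median(Z[200:240,345:365]),"floor",Z[190,310],Z[245,310])
m=inb&(Z>24)&(Z<37); m[:140]=0; m=cv2.morphologyEx(m.astype(np.uint8),cv2.MORPH_OPEN,np.ones((3,3)))
show([("jig",rect_of(m,30,"wrist"))])
m=inb&(Z>90)&(Z<106);m[:, :330]=0;m[:,390:]=0; show([("grip",rect_of(m,99,"wrist"))])
m=inb&(Z>-3)&(Z<13)&(hsv[...,0]<28)&(hsv[...,1]>60)
show(rects(p,d,m,6,60,"wrist"))
E
```

```text
Z plate 30.491945490866243 bar 49.421811675632966 floor 7.0274635312893 5.906605581834583
jig xy 558.7 72.6 size 170x212 shortside yaw 9.9
grip xy 574.4 76.9 size 19x35 shortside yaw 10.1
[340. 153.] xy 541.5 176.2 size 2x171 shortside yaw -80.2
[311. 189.] xy 513.7 125.7 size 45x57 shortside yaw 10.2
[311. 241.] xy 525.3 57.8 size 44x54 shortside yaw 9.8
[312. 286.] xy 537.3 -9.4 size 45x49 shortside yaw 9.9
```

move_arm([
  [-0.094,0.048,0.089,0],
  [-0.093,0.046,0.089,0],
  [-0.093,0.046,0.088,0],
  [0,0,0.122,0],
  [0,0,0.122,0],
])

```text
time_s: 2.4
position: [575.8, 71.0, 77.3]
tcp_rot: [3.14, 0.0, 1.735]
wrist_force: [-0.2, 1.1, -0.4]
width: 85.4
grasp_force: 0.0
```

move_arm([
  [0,0,0,0],
  [0,0,0,0],
  [0,0,0,0],
  [0,0,0,0],
], hand=1, squeeze=40)

```text
time_s: 2.8
position: [577.3, 74.2, 80.4]
tcp_rot: [3.137, 0.0, 1.74]
wrist_force: [0.2, 0.2, 0.6]
width: 28.2
grasp_force: 0.0
```

move_arm([
  [0,0,0,0],
  [0,0,0,0],
  [0,0,0,0],
  [0,0,0,0],
])

```text
time_s: 3.2
position: [576.8, 74.2, 80.0]
tcp_rot: [3.138, 0.001, 1.741]
wrist_force: [-0.9, -0.1, 6.2]
width: 17.2
grasp_force: 40.7
```

move_arm([
  [0,0.04,0,0],
  [0,0.04,0,0],
  [0,0.03,0,0],
])

```text
time_s: 3.5
position: [609.0, 79.9, 80.0]
tcp_rot: [3.139, 0.0, 1.741]
wrist_force: [-3.0, -0.9, 9.2]
width: 17.3
grasp_force: 41.1
```

move_arm([
  [0,0.01,0,0],
  [0,0,0,0],
])

```text
time_s: 3.7
position: [612.7, 80.5, 80.1]
tcp_rot: [3.138, 0.0, 1.741]
wrist_force: [-0.1, 0.0, 6.1]
width: 17.4
grasp_force: 40.7
```

move_arm([
  [0,0.01,0,0],
  [0,0,0,0],
])

```text
time_s: 3.9
position: [615.1, 80.9, 80.0]
tcp_rot: [3.139, 0.0, 1.741]
wrist_force: [-1.6, -1.2, 7.0]
width: 17.6
grasp_force: 40.8
```

move_arm([
  [0,0.007,0,0],
  [0,0,0,0],
])

```text
time_s: 4.1
position: [616.9, 81.3, 80.1]
tcp_rot: [3.139, 0.0, 1.741]
wrist_force: [-1.2, -1.0, 6.8]
width: 17.3
grasp_force: 40.8
```

move_arm([
  [0,0.005,0,0],
  [0,0,0,0],
])

```text
time_s: 4.3
position: [618.3, 81.5, 80.0]
tcp_rot: [3.139, 0.0, 1.741]
wrist_force: [-2.0, -1.0, 7.2]
width: 17.5
grasp_force: 40.8
```

move_arm([
  [0,0.005,0,0],
  [0,0,0,0],
])

```text
time_s: 4.5
position: [619.8, 81.8, 80.1]
tcp_rot: [3.139, 0.0, 1.741]
wrist_force: [-2.5, 0.1, 7.3]
width: 17.6
grasp_force: 40.9
```

move_arm([
  [0,0.005,0,0],
  [0,0,0,0],
])

```text
time_s: 4.7
position: [620.3, 81.8, 80.1]
tcp_rot: [3.141, 0.0, 1.741]
wrist_force: [-4.8, -1.3, 8.4]
width: 17.3
grasp_force: 41.1
```

move_arm([
  [0,0.005,0,0],
  [0,0,0,0],
])

```text
time_s: 4.9
position: [620.4, 81.9, 80.0]
tcp_rot: [-3.14, 0.0, 1.741]
wrist_force: [-9.7, -1.0, 11.5]
width: 17.5
grasp_force: 41.5
```

move_arm([
  [0,0.005,0,0],
  [0,0,0,0],
])

```text
time_s: 5.1
position: [620.4, 81.9, 80.1]
tcp_rot: [-3.137, 0.0, 1.741]
wrist_force: [-13.1, -2.3, 14.9]
width: 17.3
grasp_force: 41.8
```

move_arm([
  [0,-0.008,0,0],
  [0,0,0,0],
  [0,0,0,0],
  [0,0,0,0],
  [0,0,0,0],
], hand=0)

```text
time_s: 5.6
position: [621.4, 81.9, 77.4]
tcp_rot: [3.142, 0.0, 1.74]
wrist_force: [0.9, 0.0, -0.1]
width: 85.4
grasp_force: 0.0
```

move_arm([
  [0,0,-0.12,0],
  [0,0,-0.12,0],
  [0,0,-0.1,0],
  [0,0,0,0],
])

```text
time_s: 6.0
position: [624.4, 82.2, 185.3]
tcp_rot: [3.131, 0.0, 1.74]
wrist_force: [0.1, 0.4, 0.1]
width: 85.1
grasp_force: 0.0
```

Run:
```python
from h import *
where(); plan([(463,-156,180,90)])
```

```text
t 6.0 [624.4  82.2 185.3] yaw 99.71 F [0.07 0.38 0.07] w 85.1 g 0.0
[[-0.115,-0.111,0.003,0.009],[-0.118,-0.107,0.003,0.009],[-0.122,-0.104,0.003,0.009],[-0.124,-0.101,0.003,0.009],[-0.127,-0.097,0.003,0.009]]
[[-0.13,-0.093,0.003,0.009]]
end [ 463.  -155.9  179.9] 90.0
```

move_arm([
  [-0.115,-0.111,0.003,0.009],
  [-0.118,-0.107,0.003,0.009],
  [-0.122,-0.104,0.003,0.009],
  [-0.124,-0.101,0.003,0.009],
  [-0.127,-0.097,0.003,0.009],
])

```text
time_s: 6.5
position: [485.0, -117.8, 174.4]
tcp_rot: [-3.141, -0.0, 1.598]
wrist_force: [0.3, -1.3, -0.5]
width: 85.6
grasp_force: 0.0
```

move_arm([
  [-0.13,-0.093,0.003,0.009],
  [0,0,0,0],
  [0,0,0,0],
])

```text
time_s: 6.8
position: [459.2, -157.2, 173.9]
tcp_rot: [-3.141, -0.001, 1.568]
wrist_force: [0.1, -0.2, -0.0]
width: 85.4
grasp_force: 0.0
```

```bash
cat >> h.py <<'E'
def look():
    p,d,X,hsv,br=blocks(); Z=X[...,2]; inb=(X[...,0]>200)&(X[...,0]<800)&(np.abs(X[...,1])<450)
    print("blocks");show(rects(p,d,br&inb&(Z>42)&(Z<60),50))
    return p,d,X,hsv,inb
def wlook(name):
    s=state(); p,d=get_image("wrist"); usew(s["position"],s["tcp_rot"]); cv2.imwrite(f"pics/{name}.png",p[...,::-1])
    X=cloud("wrist",d); return p,d,X,cv2.cvtColor(p,cv2.COLOR_RGB2HSV)
E
python3 - <<'E'
from h import *
where()
p,d,X,hsv,inb=look(); Z=X[...,2]; np.savez("top1.npz",p=p,d=d)
print("grip");show(rects(p,d,inb&(Z>85)&(Z<106)&(hsv[...,2]<90)&(X[...,1]>0),99,20))
p,d,X,hsv=wlook("w1"); Z=X[...,2]; np.savez("w1.npz",p=p,d=d)
br=((hsv[...,0]<15)|(hsv[...,0]>165))&(hsv[...,1]>80)
print("wrist");show(rects(p,d,br&(Z>42)&(Z<58)&(X[...,0]>350),50,300,"wrist"))
E
```

```text
t 6.8 [ 459.2 -157.2  173.9] yaw 89.83 F [ 0.06 -0.23 -0.01] w 85.4 g 0.0
blocks
[379. 192.] xy 615.6 -158.0 size 36x53 shortside yaw 20.0
[416. 196.] xy 604.7 -262.2 size 37x55 shortside yaw 4.7
[372. 246.] xy 465.4 -137.3 size 21x39 shortside yaw 67.0
[462. 249.] xy 456.3 -386.2 size 36x55 shortside yaw 0.1
grip
[293. 189.] xy 619.9 79.4 size 17x28 shortside yaw 9.4
wrist
[491. 197.] xy 612.5 -157.6 size 40x55 shortside yaw 20.8
[315. 209.] xy 459.8 -154.9 size 38x56 shortside yaw -1.4
[468. 287.] xy 603.9 -256.5 size 37x47 shortside yaw 8.4
[308. 303.] xy 449.0 -267.6 size 39x57 shortside yaw -6.3
```

View pics/w1.png

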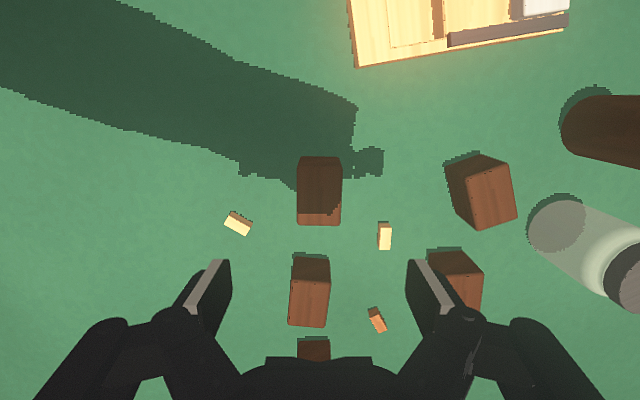

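The wrist view shows the first block between the fingers at (318,190), and the next one at (309,291). I'll grasp the first one.

move_arm([
  [0.005,0.012,0.1,0],
  [0,0,0.15,0],
  [0,0,0.13,0],
  [0,0,0.073,0],
  [0,0,0,0],
])

```text
time_s: 7.4
position: [461.2, -152.3, 34.8]
tcp_rot: [-3.134, -0.003, 1.574]
wrist_force: [-0.1, -0.4, -0.8]
width: 85.8
grasp_force: 0.0
```

move_arm([
  [0,0,0,0],
  [0,0,0,0],
  [0,0,0,0],
  [0,0,0,0],
  [0,0,0,0],
], hand=1, squeeze=50)

```text
time_s: 7.9
position: [464.8, -155.2, 40.1]
tcp_rot: [3.138, 0.001, 1.571]
wrist_force: [-0.4, 0.7, 7.3]
width: 39.2
grasp_force: 52.6
```

move_arm([
  [0,0,-0.1,0],
  [0,0,-0.12,0],
  [0,0,-0.1,0],
  [0,0,0,0],
  [0,0,0,0],
])

```text
time_s: 8.4
position: [463.8, -155.1, 135.1]
tcp_rot: [3.139, 0.001, 1.57]
wrist_force: [0.1, -0.6, -1.8]
width: 39.1
grasp_force: 51.7
```

move_arm([
  [0,0,0,0],
  [0,0,0,0],
  [0,0,0,0],
])

```text
time_s: 8.7
position: [462.5, -154.6, 133.1]
tcp_rot: [-3.139, -0.001, 1.571]
wrist_force: [-1.4, -0.5, -1.1]
width: 38.8
grasp_force: 51.7
```

move_arm([
  [0,0,0,0],
  [0,0,0,0],
])

```text
time_s: 8.9
position: [463.1, -154.8, 133.8]
tcp_rot: [-3.141, -0.0, 1.571]
wrist_force: [-0.1, -0.4, -1.1]
width: 38.8
grasp_force: 51.7
```

Wrist force is about -1.1 N, so this block is light and goes to the tray.

Run:
```python
from h import *
plan([(468.4,323.4,133.8,91.2),(468.4,323.4,46.5,91.2)])
```

```text
[[0.159,0.002,0.0,-0.001],[0.159,0.002,0.0,-0.001],[0.159,0.003,0.0,-0.001],[0.16,0.003,0.0,-0.001],[0.159,0.004,0.0,-0.0]]
[[0.16,0.004,0.0,-0.001],[0.159,0.004,0.0,-0.0],[0.16,0.004,0.0,-0.001],[0.159,0.005,0.0,-0.0],[0.16,0.004,0.0,-0.001]]
[[-0.0,0.0,0.146,0.0],[-0.0,0.0,0.145,0.0]]
end [468.3 323.5  46.5] 91.3
```

move_arm([
  [0.159,0.002,0,-0.001],
  [0.159,0.002,0,-0.001],
  [0.159,0.003,0,-0.001],
  [0.16,0.003,0,-0.001],
  [0.159,0.004,0,0],
])

```text
time_s: 9.4
position: [466.0, 85.7, 134.4]
tcp_rot: [3.141, -0.0, 1.583]
wrist_force: [0.4, 0.1, -0.3]
width: 39.1
grasp_force: 51.7
```

move_arm([
  [0.16,0.004,0,-0.001],
  [0.159,0.004,0,0],
  [0.16,0.004,0,-0.001],
  [0.159,0.005,0,0],
  [0.16,0.004,0,-0.001],
])

```text
time_s: 9.9
position: [468.2, 325.5, 134.2]
tcp_rot: [3.141, 0.0, 1.593]
wrist_force: [0.9, -0.2, -1.2]
width: 38.8
grasp_force: 51.7
```

move_arm([
  [0,0,0,0],
  [0,0,0.14,0],
  [0,0,0.09,0],
  [0,0,0.05,0],
  [0,0,0.01,0],
])

```text
time_s: 10.4
position: [467.3, 323.2, 45.4]
tcp_rot: [-3.138, 0.0, 1.593]
wrist_force: [-0.6, 2.6, -0.0]
width: 39.1
grasp_force: 51.7
```

move_arm([
  [0,0,0,0],
  [0,0,0,0],
  [0,0,0,0],
  [0,0,0,0],
  [0,0,0,0],
], hand=0.3)

```text
time_s: 10.9
position: [468.9, 323.5, 48.0]
tcp_rot: [3.141, -0.0, 1.592]
wrist_force: [-0.6, 1.0, 0.1]
width: 60.0
grasp_force: 0.0
```

move_arm([
  [0,0,-0.12,0],
  [0,0,-0.16,0],
  [0,0,-0.16,0],
  [0,0,-0.06,0],
  [0,0,0,0],
])

```text
time_s: 11.4
position: [470.6, 324.8, 201.9]
tcp_rot: [3.134, -0.005, 1.593]
wrist_force: [0.7, 0.3, -0.8]
width: 59.6
grasp_force: 0.0
```

Run:
```python
from h import *
where(); plan([(453,-269,180,85)])
```

```text
t 11.4 [470.6 324.8 201.9] yaw 91.25 F [ 0.67  0.32 -0.77] w 59.6 g 0.0
[[-0.152,-0.008,0.006,0.003],[-0.152,-0.006,0.006,0.003],[-0.152,-0.005,0.006,0.003],[-0.152,-0.004,0.005,0.003],[-0.152,-0.002,0.006,0.003]]
[[-0.152,-0.001,0.005,0.002],[-0.153,0.0,0.006,0.003],[-0.152,0.002,0.005,0.002],[-0.153,0.003,0.006,0.003],[-0.152,0.004,0.005,0.002]]
[[-0.152,0.005,0.006,0.003],[-0.153,0.007,0.005,0.002],[-0.152,0.008,0.006,0.003]]
end [ 453.1 -269.   180. ] 85.0
```

move_arm([
  [-0.152,-0.008,0.006,0.003],
  [-0.152,-0.006,0.006,0.003],
  [-0.152,-0.005,0.006,0.003],
  [-0.152,-0.004,0.005,0.003],
  [-0.152,-0.002,0.006,0.003],
], hand=0)

```text
time_s: 11.9
position: [460.3, 93.5, 187.0]
tcp_rot: [-3.139, 0.001, 1.546]
wrist_force: [1.4, -0.5, -0.3]
width: 85.2
grasp_force: 0.0
```

move_arm([
  [-0.152,-0.001,0.005,0.002],
  [-0.153,0,0.006,0.003],
  [-0.152,0.002,0.005,0.002],
  [-0.153,0.003,0.006,0.003],
  [-0.152,0.004,0.005,0.002],
])

```text
time_s: 12.4
position: [453.4, -134.7, 179.0]
tcp_rot: [-3.139, -0.001, 1.507]
wrist_force: [0.2, -0.2, -0.8]
width: 85.4
grasp_force: 0.0
```

move_arm([
  [-0.152,0.005,0.006,0.003],
  [-0.153,0.007,0.005,0.002],
  [-0.152,0.008,0.006,0.003],
  [0,0,0,0],
  [0,0,0,0],
])

```text
time_s: 12.9
position: [449.7, -270.6, 173.6]
tcp_rot: [-3.139, -0.002, 1.48]
wrist_force: [-0.6, 0.4, -0.4]
width: 85.0
grasp_force: 0.0
```

```bash
cat >> h.py <<'E'
def both(name):
    where(); look(); p,d,X,hsv=wlook(name); Z=X[...,2]
    br=((hsv[...,0]<15)|(hsv[...,0]>165))&(hsv[...,1]>80)
    print("wrist");show(rects(p,d,br&(Z>42)&(Z<58)&(X[...,0]>350),50,300,"wrist"))
E
python3 - <<'E'
from h import *
both("w2")
E
```

```text
t 12.9 [ 449.7 -270.6  173.6] yaw 84.80 F [-0.62  0.41 -0.4 ] w 85.0 g 0.0
blocks
[379. 192.] xy 615.8 -158.3 size 36x54 shortside yaw 20.0
[416. 196.] xy 604.6 -262.5 size 37x54 shortside yaw 4.4
[208. 244.] xy 468.3 319.4 size 33x50 shortside yaw 0.8
[417. 251.] xy 452.3 -265.6 size 36x46 shortside yaw -5.6
wrist
[518.  41.] xy 612.8 -158.4 size 41x55 shortside yaw 20.7
[494. 173.] xy 602.6 -262.0 size 39x55 shortside yaw 4.3
[316. 207.] xy 449.4 -268.7 size 38x55 shortside yaw -6.4
[334. 305.] xy 454.1 -384.3 size 39x57 shortside yaw 1.6
```

move_arm([
  [0.006,0.007,0.1,0],
  [0,0,0.15,0],
  [0,0,0.13,0],
  [0,0,0.073,0],
  [0,0,0,0],
])

```text
time_s: 13.5
position: [450.6, -265.1, 36.1]
tcp_rot: [-3.134, -0.004, 1.486]
wrist_force: [-0.5, 0.2, 0.5]
width: 85.6
grasp_force: 0.0
```

move_arm([
  [0,0,0,0],
  [0,0,0,0],
  [0,0,0,0],
  [0,0,0,0],
  [0,0,0,0],
], hand=1, squeeze=50)

```text
time_s: 14.0
position: [453.7, -269.2, 41.4]
tcp_rot: [3.14, 0.001, 1.483]
wrist_force: [-1.7, 1.2, 5.9]
width: 39.0
grasp_force: 52.8
```

move_arm([
  [0,0,-0.1,0],
  [0,0,-0.12,0],
  [0,0,-0.1,0],
  [0,0,0,0],
  [0,0,0,0],
])

```text
time_s: 14.5
position: [453.6, -268.9, 136.1]
tcp_rot: [3.14, 0.001, 1.483]
wrist_force: [0.1, 0.9, -3.8]
width: 39.1
grasp_force: 52.0
```

move_arm([
  [0,0,0,0],
  [0,0,0,0],
  [0,0,0,0],
])

```text
time_s: 14.8
position: [452.4, -268.2, 134.0]
tcp_rot: [-3.139, -0.001, 1.483]
wrist_force: [-0.6, -0.6, -3.7]
width: 39.0
grasp_force: 52.0
```

move_arm([
  [0,0,0,0],
  [0,0,0,0],
])

```text
time_s: 15.0
position: [453.1, -268.6, 135.0]
tcp_rot: [-3.141, -0.0, 1.483]
wrist_force: [-1.5, 0.7, -4.3]
width: 38.7
grasp_force: 52.0
```

About -4 N, so this one is heavy. I'll hover it over socket3.

Run:
```python
from h import *
plan([(537.4,-1.5,135,99.8),(537.4,-1.5,88,99.8)])
```

```text
[[0.152,0.034,-0.0,-0.014],[0.15,0.04,-0.0,-0.014],[0.148,0.047,-0.0,-0.014],[0.146,0.053,-0.0,-0.013],[0.144,0.059,-0.0,-0.014]]
[[0.142,0.066,-0.0,-0.013],[-0.0,-0.0,0.157,-0.0]]
end [537.5  -1.5  87.9] 99.7
```

move_arm([
  [0.152,0.034,0,-0.014],
  [0.15,0.04,0,-0.014],
  [0.148,0.047,0,-0.014],
  [0.146,0.053,0,-0.013],
  [0.144,0.059,0,-0.014],
])

```text
time_s: 15.5
position: [523.9, -44.7, 135.6]
tcp_rot: [3.141, 0.0, 1.701]
wrist_force: [1.3, -0.4, -3.3]
width: 38.7
grasp_force: 51.9
```

move_arm([
  [0.142,0.066,0,-0.013],
  [0,0,0.157,0],
  [0,0,0,0],
  [0,0,0,0],
  [0,0,0,0],
])

```text
time_s: 16.0
position: [538.7, -2.3, 89.8]
tcp_rot: [3.139, 0.0, 1.739]
wrist_force: [0.1, 0.1, -2.4]
width: 39.1
grasp_force: 52.4
```

Run:
```python
from h import *
where(); s=state(); p,d,X,hsv=wlook("w3"); np.savez("w3.npz",p=p,d=d,pos=s["position"],rot=s["tcp_rot"])
```

```text
t 16.0 [538.7  -2.3  89.8] yaw 99.64 F [ 0.12  0.07 -2.44] w 39.1 g 52.4
```

View pics/w3.png

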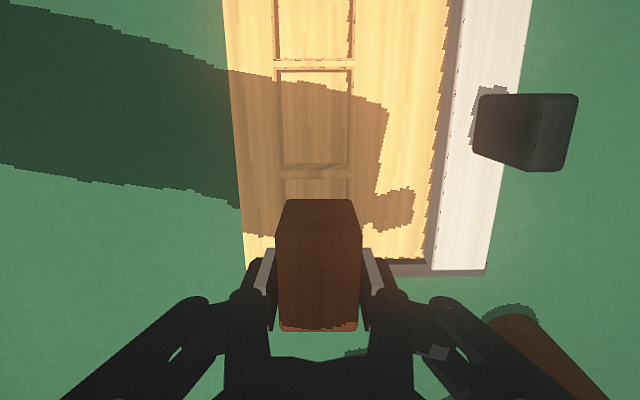

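The held block's lower +y edge runs along row 199, columns 285-354. Socket2 is behind it at (281-352, 70-170), and socket3's +y edge is near row 178. I'll measure these relative to the tool.

Run:
```python
import h; from h import *
f=np.load("w3.npz"); p,d=f["p"],f["d"]; usew(f["pos"],f["rot"]); X=cloud("wrist",d)
g=cv2.cvtColor(p,cv2.COLOR_RGB2GRAY)
print("grey col 316 rows160-215",g[160:215,316].tolist())
for r in (120,150,185,205,225): print(r,"Z",X[r,270:365:1,2].round(0).astype(int).tolist())
print("Zcol316",X[160:215,316,2].round(0).astype(int).tolist())
T=np.array([538.7,-2.3]); a=np.radians(9.85); M=np.array([[np.cos(a),np.sin(a)],[-np.sin(a),np.cos(a)]])
def J(uv,z): return ((plane("wrist",uv,z)-T)@M.T).round(1)
print("block bottom edge",J([(285,199.5),(354,199.5)],48.4).tolist())
print("s3 mouth +y edge",J([(283,178),(351,178)],30).tolist())
print("s2 mouth", J([(281,70),(352,70),(281,172),(352,172)],30).tolist())
```

```text
grey col 316 rows160-215 [135, 137, 136, 117, 115, 116, 119, 114, 107, 107, 118, 118, 112, 119, 119, 118, 120, 113, 110, 131, 134, 131, 133, 133, 132, 131, 134, 132, 132, 133, 134, 133, 133, 132, 133, 134, 133, 137, 132, 45, 52, 58, 58, 57, 59, 57, 55, 56, 56, 55, 57, 56, 59, 60, 59]
120 Z [32, 30, 30, 31, 29, 30, 30, 30, 30, 23, 19, 14, 8, 5, 6, 6, 5, 6, 6, 7, 6, 7, 6, 6, 6, 5, 7, 6, 7, 7, 6, 6, 7, 6, 6, 6, 6, 7, 6, 6, 7, 6, 6, 7, 7, 7, 7, 7, 6, 5, 6, 7, 6, 6, 6, 6, 6, 7, 6, 6, 6, 7, 8, 6, 8, 6, 5, 6, 6, 6, 5, 5, 6, 6, 6, 6, 6, 7, 14, 21, 28, 29, 30, 30, 30, 30, 30, 30, 31, 30, 29, 31, 30, 31, 30]
150 Z [30, 30, 31, 31, 30, 30, 29, 30, 29, 28, 26, 21, 15, 10, 7, 6, 7, 6, 7, 6, 6, 6, 6, 7, 5, 7, 6, 7, 7, 7, 6, 7, 7, 7, 6, 6, 5, 5, 6, 7, 7, 6, 6, 6, 6, 5, 7, 6, 6, 5, 6, 5, 7, 7, 6, 7, 6, 5, 6, 6, 6, 5, 6, 6, 6, 6, 7, 7, 7, 6, 6, 6, 7, 5, 6, 7, 6, 12, 20, 26, 28, 29, 30, 30, 30, 30, 31, 31, 32, 31, 31, 30, 29, 31, 32]
185 Z [31, 30, 29, 30, 30, 31, 31, 31, 31, 30, 29, 30, 24, 19, 13, 7, 6, 6, 6, 6, 7, 6, 7, 6, 7, 5, 6, 7, 6, 6, 6, 6, 7, 7, 5, 6, 6, 6, 6, 7, 6, 6, 6, 7, 6, 6, 6, 7, 7, 6
[... 597 characters left out ...]
 91, 91, 91, 91, 90, 90, 91, 90, 91, 90, 91, 91, 91, 90, 90, 90, 90, 91, 91, 91, 91, 90, 91, 90, 91, 90, 91, 90, 90, 91, 90, 90, 90, 90, 90, 90, 89, 91, 91, 91, 89, 90, 92, 90, 90, 90, 91, 90, 90, 91, 91, 91, 92, 90, 90, 90, 91, 90, 90, 90, 91, 91, 91, 90, 89, 90, 90, 90, 90, 91, 91, 90, 91, 90, 90, 89, 89, 88, 30, 30, 30, 30, 29]
Zcol316 [5, 7, 6, 8, 10, 14, 18, 22, 24, 27, 28, 30, 31, 30, 30, 31, 30, 31, 30, 6, 6, 6, 7, 7, 7, 6, 5, 5, 6, 5, 6, 7, 6, 6, 6, 7, 7, 5, 6, 52, 53, 57, 58, 60, 62, 63, 64, 65, 67, 69, 71, 72, 73, 75, 76]
block bottom edge [[-20.2, 25.3], [21.0, 25.1]]
s3 mouth +y edge [[-23.0, 33.8], [20.9, 33.6]]
s2 mouth [[-21.6, 98.5], [19.7, 98.3], [-24.1, 37.8], [21.4, 37.5]]
```

move_arm([
  [0.017,-0.007,0.03,0],
  [0,0,0.02,0],
  [0,0,0.01,0],
  [0,0,0,0],
])

```text
time_s: 16.45
position: [534.1, 2.9, 69.8]
tcp_rot: [-3.14, -0.0, 1.74]
wrist_force: [-0.1, -0.3, -2.9]
width: 39.0
grasp_force: 52.6
```

move_arm([
  [0,0,0.01,0],
  [0,0,0,0],
])

```text
time_s: 16.65
position: [534.7, 3.0, 67.1]
tcp_rot: [-3.141, -0.0, 1.74]
wrist_force: [-0.8, -0.6, -3.0]
width: 38.6
grasp_force: 52.6
```

move_arm([
  [0,0,0.01,0],
  [0,0,0,0],
])

```text
time_s: 16.85
position: [534.6, 3.1, 64.1]
tcp_rot: [-3.141, -0.0, 1.74]
wrist_force: [-0.6, 0.0, -2.5]
width: 38.8
grasp_force: 52.6
```

move_arm([
  [0,0,0.01,0],
  [0,0,0.01,0],
  [0,0,0,0],
])

```text
time_s: 17.15
position: [534.3, 3.1, 57.8]
tcp_rot: [-3.141, -0.0, 1.74]
wrist_force: [-0.6, -0.0, -3.0]
width: 38.6
grasp_force: 52.6
```

move_arm([
  [0,0,0.01,0],
  [0,0,0.01,0],
  [0,0,0,0],
])

```text
time_s: 17.45
position: [534.3, 3.1, 51.8]
tcp_rot: [-3.141, -0.0, 1.74]
wrist_force: [-0.0, -0.2, -3.6]
width: 38.6
grasp_force: 52.6
```

move_arm([
  [0,0,0.01,0],
  [0,0,0,0],
])

```text
time_s: 17.65
position: [534.5, 3.1, 49.0]
tcp_rot: [-3.141, -0.0, 1.74]
wrist_force: [0.2, -0.1, -3.5]
width: 38.9
grasp_force: 52.6
```

move_arm([
  [0,0,0.007,0],
  [0,0,0,0],
])

```text
time_s: 17.85
position: [535.0, 3.1, 47.5]
tcp_rot: [3.141, 0.0, 1.74]
wrist_force: [-0.2, 0.7, -2.4]
width: 38.9
grasp_force: 52.6
```

move_arm([
  [0,0,0.004,0],
  [0,0,0,0],
])

```text
time_s: 18.05
position: [535.0, 3.2, 47.4]
tcp_rot: [3.141, 0.0, 1.74]
wrist_force: [-2.4, 0.8, 6.4]
width: 39.0
grasp_force: 53.6
```

move_arm([
  [0,0,0,0],
  [0,0,0,0],
  [0,0,0,0],
  [0,0,0,0],
  [0,0,0,0],
], hand=0.2)

```text
time_s: 18.55
position: [534.8, 3.1, 46.0]
tcp_rot: [-3.142, -0.0, 1.74]
wrist_force: [-0.5, 0.5, -0.5]
width: 68.2
grasp_force: 0.0
```

move_arm([
  [0,0,-0.05,0],
  [0,0,-0.12,0],
  [0,0,-0.16,0],
  [0,0,-0.1,0],
  [0,0,0,0],
])

```text
time_s: 19.05
position: [538.2, 3.1, 180.5]
tcp_rot: [3.131, 0.002, 1.74]
wrist_force: [-0.4, -1.0, -0.5]
width: 68.5
grasp_force: 0.0
```

Run:
```python
from h import *
where(); plan([(458,-385,177,90)])
```

```text
t 19.1 [538.2   3.1 180.5] yaw 99.70 F [-0.39 -0.97 -0.52] w 68.5 g 0.0
[[-0.137,-0.054,0.001,0.006],[-0.138,-0.051,0.001,0.006],[-0.139,-0.048,0.001,0.006],[-0.139,-0.046,0.001,0.006],[-0.14,-0.043,0.002,0.006]]
[[-0.141,-0.04,0.001,0.006],[-0.142,-0.038,0.002,0.006],[-0.142,-0.035,0.001,0.006],[-0.143,-0.032,0.002,0.006]]
end [ 458.1 -384.9  176.9] 90.0
```

move_arm([
  [-0.137,-0.054,0.001,0.006],
  [-0.138,-0.051,0.001,0.006],
  [-0.139,-0.048,0.001,0.006],
  [-0.139,-0.046,0.001,0.006],
  [-0.14,-0.043,0.002,0.006],
], hand=0)

```text
time_s: 19.55
position: [489.0, -213.9, 172.2]
tcp_rot: [-3.14, -0.001, 1.646]
wrist_force: [0.5, -0.5, -0.2]
width: 85.3
grasp_force: 0.0
```

move_arm([
  [-0.141,-0.04,0.001,0.006],
  [-0.142,-0.038,0.002,0.006],
  [-0.142,-0.035,0.001,0.006],
  [-0.143,-0.032,0.002,0.006],
  [0,0,0,0],
])

```text
time_s: 20.05
position: [452.5, -389.7, 169.7]
tcp_rot: [-3.14, 0.001, 1.564]
wrist_force: [-0.0, 0.9, -0.9]
width: 85.6
grasp_force: 0.0
```

move_arm([
  [0,0,0,0],
  [0,0,0,0],
])

```text
time_s: 20.25
position: [454.4, -383.7, 170.6]
tcp_rot: [-3.14, -0.002, 1.571]
wrist_force: [0.3, 0.7, -0.1]
width: 85.6
grasp_force: 0.0
```

Run:
```python
from h import *
both("w4")
```

```text
t 20.2 [ 454.4 -383.7  170.6] yaw 90.03 F [ 0.35  0.69 -0.09] w 85.6 g 0.0
blocks
[379. 192.] xy 615.5 -158.0 size 36x54 shortside yaw 20.6
[416. 196.] xy 604.5 -262.3 size 38x54 shortside yaw 4.4
[322. 220.] xy 537.2 1.2 size 37x52 shortside yaw 9.5
[208. 245.] xy 468.0 319.4 size 33x51 shortside yaw 0.0
[462. 249.] xy 456.3 -386.2 size 36x55 shortside yaw 0.1
wrist
[513.  47.] xy 602.5 -263.3 size 39x55 shortside yaw 4.1
[323. 221.] xy 454.4 -397.1 size 32x38 shortside yaw -88.1
```

move_arm([
  [-0.007,0.007,0.1,0],
  [0,0,0.15,0],
  [0,0,0.13,0],
  [0,0,0.06,0],
  [0,0,0,0],
])

```text
time_s: 20.85
position: [455.0, -383.7, 36.1]
tcp_rot: [-3.136, -0.005, 1.573]
wrist_force: [-0.5, 0.4, 0.2]
width: 85.5
grasp_force: 0.0
```

move_arm([
  [0,0,0,0],
  [0,0,0,0],
  [0,0,0,0],
  [0,0,0,0],
  [0,0,0,0],
], hand=1, squeeze=50)

```text
time_s: 21.35
position: [457.3, -387.8, 41.7]
tcp_rot: [3.14, 0.002, 1.57]
wrist_force: [-0.6, 0.2, 5.3]
width: 39.2
grasp_force: 53.3
```

move_arm([
  [0,0,-0.1,0],
  [0,0,-0.12,0],
  [0,0,-0.1,0],
  [0,0,0,0],
  [0,0,0,0],
])

```text
time_s: 21.85
position: [456.9, -387.2, 135.8]
tcp_rot: [3.14, 0.001, 1.57]
wrist_force: [0.8, 0.4, -3.3]
width: 38.9
grasp_force: 52.2
```

move_arm([
  [0,0,0,0],
  [0,0,0,0],
  [0,0,0,0],
])

```text
time_s: 22.15
position: [456.0, -386.4, 133.7]
tcp_rot: [-3.139, -0.002, 1.571]
wrist_force: [0.2, -0.8, -3.6]
width: 39.0
grasp_force: 52.2
```

move_arm([
  [0,0,0,0],
  [0,0,0,0],
])

```text
time_s: 22.35
position: [456.6, -386.9, 135.0]
tcp_rot: [-3.141, -0.001, 1.571]
wrist_force: [-0.0, 0.2, -3.1]
width: 39.0
grasp_force: 52.2
```

Run:
```python
from h import *
where(); print("tray");plan([(467,387.4,134,91.2)]);print("s2");plan([(523.7,67.1,134,99.7),(523.7,67.1,80,99.7)])
```

```text
t 22.4 [ 456.6 -386.9  135. ] yaw 89.99 F [-0.04  0.22 -3.09] w 39.0 g 52.2
tray
[[0.152,0.002,0.0,-0.0],[0.152,0.002,0.0,-0.0],[0.152,0.002,0.0,-0.0],[0.152,0.002,0.0,-0.0],[0.152,0.002,0.0,-0.001]]
[[0.152,0.002,0.0,-0.0],[0.152,0.003,0.0,-0.001],[0.152,0.003,0.0,-0.0],[0.152,0.003,0.0,-0.001],[0.152,0.003,0.0,-0.0]]
[[0.152,0.004,0.0,-0.001],[0.151,0.004,0.001,-0.0],[0.152,0.004,0.0,-0.001],[0.151,0.004,0.001,-0.0],[0.152,0.004,0.0,-0.001]]
[[0.151,0.005,0.001,-0.0],[0.152,0.005,0.0,-0.001]]
end [466.9 387.5 134.1] 91.3
s2
[[0.151,0.022,0.0,-0.005],[0.151,0.025,0.0,-0.005],[0.151,0.027,0.0,-0.005],[0.15,0.029,0.0,-0.006],[0.15,0.032,0.001,-0.005]]
[[0.149,0.035,0.0,-0.006],[0.148,0.038,0.001,-0.005],[0.148,0.04,0.0,-0.006],[0.147,0.042,0.001,-0.005],[0.146,0.045,0.0,-0.006]]
[[-0.0,-0.0,0.09,0.0],[-0.0,-0.0,0.09,0.0]]
end [523.7  67.2  80.1] 99.7
```

Heavy again, about -3.3 N. It goes to socket2.

move_arm([
  [0.151,0.022,0,-0.005],
  [0.151,0.025,0,-0.005],
  [0.151,0.027,0,-0.005],
  [0.15,0.029,0,-0.006],
  [0.15,0.032,0.001,-0.005],
])

```text
time_s: 22.85
position: [490.2, -158.3, 135.5]
tcp_rot: [3.141, 0.0, 1.652]
wrist_force: [1.5, 0.2, -4.2]
width: 38.9
grasp_force: 52.0
```

move_arm([
  [0.149,0.035,0,-0.006],
  [0.148,0.038,0.001,-0.005],
  [0.148,0.04,0,-0.006],
  [0.147,0.042,0.001,-0.005],
  [0.142,0.045,0,-0.006],
])

```text
time_s: 23.35
position: [524.1, 67.9, 134.9]
tcp_rot: [3.141, 0.0, 1.741]
wrist_force: [0.1, -0.7, -2.8]
width: 38.8
grasp_force: 52.0
```

move_arm([
  [0,0,0.08,0],
  [0,0,0.08,0],
  [0,0,0,0],
  [0,0,0,0],
  [0,0,0,0],
])

```text
time_s: 23.85
position: [525.2, 65.6, 88.0]
tcp_rot: [3.139, 0.0, 1.74]
wrist_force: [-0.4, 0.2, -4.4]
width: 39.4
grasp_force: 52.0
```

```bash
cat >> h.py <<'E'
def socks(name):
    s=state(); T=s["position"]; p,d,X,hsv=wlook(name)
    np.savez(name+".npz",p=p,d=d,pos=T,rot=s["tcp_rot"]); where()
    a=s["tcp_rot"][2]-np.pi/2; M=np.array([[np.cos(a),np.sin(a)],[-np.sin(a),np.cos(a)]])
    Z=X[...,2]; J=(X[...,:2]-T[:2])@M.T   # jig axes about the TCP
    m=(J[...,0]>-50)&(J[...,0]<50)
    c=Z[:,316]
    print("col316 rows/Z:",[(r,round(c[r]),round(J[r,316,1],1)) for r in range(1,260) if abs(c[r]-c[r-1])>3])
    e=[r for r in range(1,260) if Z[r,316]>T[2]-60+10 and Z[r,316]>35][:1]; print("block edge row",e)
    if e:
        r=e[0]
        for z in (T[2]-42,T[2]-40): print("edge y at z",round(z,1),((plane("wrist",[(316,r-.5)],z)-T[:2])@M.T).round(1))
        for rr in (r-12,r+3):
            q=Z[rr]; ju=[(u,round(q[u])) for u in range(255,380) if abs(q[u]-q[u-1])>3]; print("row",rr,ju)
            for z in (30,T[2]-41): print(z,((plane("wrist",[(ju[0][0]-.5,rr),(ju[-1][0]-.5,rr)],z)-T[:2])@M.T)[:,0].round(1))
E
python3 - <<'E'
from h import *
socks("w5")
E
```

```text
t 23.9 [525.3  65.6  88.1] yaw 99.66 F [ 0.37  0.27 -4.2 ] w 39.2 g 52.0
col316 rows/Z: [(56, 31, np.float64(105.6)), (76, 22, np.float64(95.5)), (77, 6, np.float64(95.9)), (134, 220, np.float64(82.7)), (135, 6, np.float64(58.5)), (169, 11, np.float64(35.8)), (171, 17, np.float64(35.6)), (173, 23, np.float64(35.7)), (174, 26, np.float64(35.8)), (175, 29, np.float64(35.9)), (185, 6, np.float64(22.8)), (195, 48, np.float64(28.5)), (196, 52, np.float64(29.2))]
block edge row [134]
edge y at z 46.0 [[-1.6 63.8]]
edge y at z 48.0 [[-1.6 64.1]]
row 122 [(281, 25), (282, 21), (283, 14), (284, 9), (311, 220), (312, 6), (350, 10), (351, 17), (352, 24), (353, 29)]
30 [-23.1  20.4]
46.98358273314123 [-21.1  18.5]
row 137 [(282, 25), (283, 19), (284, 14), (285, 7), (339, 220), (340, 6), (350, 12), (351, 19), (352, 26)]
30 [-22.8  20.1]
46.98358273314123 [-20.9  18.2]
```

move_arm([
  [0,-0.004,0.03,0],
  [0,0,0.02,0],
  [0,0,0.01,0],
  [0,0,0,0],
])

```text
time_s: 24.3
position: [522.7, 65.6, 68.0]
tcp_rot: [-3.141, -0.0, 1.74]
wrist_force: [0.0, -0.4, -3.6]
width: 38.8
grasp_force: 52.1
```

move_arm([
  [0,0,0.01,0],
  [0,0,0,0],
])

```text
time_s: 24.5
position: [522.7, 65.7, 65.3]
tcp_rot: [-3.141, -0.0, 1.74]
wrist_force: [0.6, -0.2, -3.8]
width: 39.0
grasp_force: 52.1
```

move_arm([
  [0,0,0.01,0],
  [0,0,0,0],
])

```text
time_s: 24.7
position: [522.7, 65.7, 62.3]
tcp_rot: [-3.141, -0.0, 1.74]
wrist_force: [0.2, 0.4, -5.0]
width: 39.1
grasp_force: 52.1
```

Going in freely, so I'll take it down to the floor.

move_arm([
  [0,0,0.01,0],
  [0,0,0.01,0],
  [0,0,0,0],
])

```text
time_s: 25.0
position: [522.7, 65.7, 56.1]
tcp_rot: [-3.141, -0.0, 1.74]
wrist_force: [0.5, 0.4, -3.6]
width: 39.1
grasp_force: 52.1
```

move_arm([
  [0,0,0.01,0],
  [0,0,0.01,0],
  [0,0,0,0],
])

```text
time_s: 25.3
position: [522.7, 65.7, 50.1]
tcp_rot: [-3.141, -0.0, 1.74]
wrist_force: [1.2, 0.1, -3.3]
width: 39.0
grasp_force: 52.1
```

move_arm([
  [0,0,0.008,0],
  [0,0,0,0],
])

```text
time_s: 25.5
position: [522.7, 65.7, 47.9]
tcp_rot: [-3.141, -0.0, 1.74]
wrist_force: [0.6, 0.8, -3.7]
width: 38.5
grasp_force: 52.1
```

move_arm([
  [0,0,0.004,0],
  [0,0,0,0],
])

```text
time_s: 25.7
position: [522.8, 65.8, 47.7]
tcp_rot: [3.141, -0.0, 1.74]
wrist_force: [-1.8, 0.6, 2.3]
width: 39.0
grasp_force: 52.8
```

move_arm([
  [0,0,0,0],
  [0,0,0,0],
  [0,0,0,0],
  [0,0,0,0],
  [0,0,0,0],
], hand=0.2)

```text
time_s: 26.2
position: [523.0, 65.7, 47.0]
tcp_rot: [3.141, -0.0, 1.74]
wrist_force: [-1.0, 0.8, 0.0]
width: 68.4
grasp_force: 0.0
```

move_arm([
  [0,0,-0.05,0],
  [0,0,-0.12,0],
  [0,0,-0.16,0],
  [0,0,-0.1,0],
  [0,0,0,0],
])

```text
time_s: 26.7
position: [526.3, 66.1, 181.4]
tcp_rot: [3.131, 0.0, 1.74]
wrist_force: [0.2, 0.4, -0.4]
width: 68.5
grasp_force: 0.0
```

Run:
```python
from h import *
where(); plan([(605.5,-262,178,94.4)])
```

```text
t 26.7 [526.3  66.1 181.4] yaw 99.71 F [ 0.19  0.44 -0.4 ] w 68.5 g 0.0
[[-0.14,0.009,0.001,0.004],[-0.14,0.011,0.001,0.004],[-0.14,0.013,0.002,0.004],[-0.14,0.015,0.001,0.004],[-0.14,0.017,0.002,0.003]]
[[-0.14,0.018,0.001,0.004],[-0.139,0.019,0.002,0.003],[-0.139,0.021,0.001,0.004]]
end [ 605.4 -262.   178.1] 94.3
```

move_arm([
  [-0.14,0.009,0.001,0.004],
  [-0.14,0.011,0.001,0.004],
  [-0.14,0.013,0.002,0.004],
  [-0.14,0.015,0.001,0.004],
  [-0.14,0.017,0.002,0.003],
], hand=0)

```text
time_s: 27.2
position: [572.0, -140.9, 172.7]
tcp_rot: [-3.14, -0.001, 1.68]
wrist_force: [-0.0, -0.4, 0.2]
width: 85.0
grasp_force: 0.0
```

move_arm([
  [-0.14,0.018,0.001,0.004],
  [-0.139,0.019,0.002,0.003],
  [-0.139,0.021,0.001,0.004],
  [0,0,0,0],
  [0,0,0,0],
])

```text
time_s: 27.7
position: [601.1, -263.2, 170.7]
tcp_rot: [-3.139, -0.002, 1.644]
wrist_force: [-0.6, 0.6, -0.1]
width: 85.2
grasp_force: 0.0
```

move_arm([
  [0,0,0,0],
  [0,0,0,0],
])

```text
time_s: 27.9
position: [601.8, -260.9, 172.6]
tcp_rot: [-3.141, -0.001, 1.648]
wrist_force: [0.6, -0.1, -1.0]
width: 85.5
grasp_force: 0.0
```

Run:
```python
from h import *
both("w6")
```

```text
t 27.9 [ 601.8 -260.9  172.6] yaw 94.41 F [ 0.57 -0.08 -0.97] w 85.5 g 0.0
blocks
[379. 192.] xy 615.7 -158.6 size 37x55 shortside yaw 21.0
[413. 197.] xy 604.6 -257.2 size 37x44 shortside yaw 5.2
[322. 220.] xy 537.1 1.3 size 37x52 shortside yaw 11.3
[299. 225.] xy 524.5 65.0 size 37x53 shortside yaw 9.5
[208. 245.] xy 468.3 319.4 size 34x50 shortside yaw 0.8
wrist
[345.  71.] xy 614.1 -158.3 size 39x55 shortside yaw 20.6
[319. 212.] xy 603.4 -261.4 size 38x55 shortside yaw 4.3
```

move_arm([
  [-0.004,0.008,0.1,0],
  [0,0,0.15,0],
  [0,0,0.13,0],
  [0,0,0.068,0],
  [0,0,0,0],
])

```text
time_s: 28.5
position: [601.5, -261.2, 34.2]
tcp_rot: [-3.134, -0.004, 1.647]
wrist_force: [-0.1, 0.5, 0.2]
width: 85.4
grasp_force: 0.0
```

move_arm([
  [0,0,0,0],
  [0,0,0,0],
  [0,0,0,0],
  [0,0,0,0],
  [0,0,0,0],
], hand=1, squeeze=50)

```text
time_s: 29.0
position: [605.7, -264.2, 40.9]
tcp_rot: [3.138, 0.002, 1.646]
wrist_force: [-0.6, -0.2, 6.1]
width: 39.1
grasp_force: 53.6
```

move_arm([
  [0,0,-0.1,0],
  [0,0,-0.12,0],
  [0,0,-0.1,0],
  [0,0,0,0],
  [0,0,0,0],
])

```text
time_s: 29.5
position: [604.7, -263.6, 134.7]
tcp_rot: [3.14, 0.001, 1.646]
wrist_force: [0.4, 0.0, -4.4]
width: 38.9
grasp_force: 52.6
```

move_arm([
  [0,0,0,0],
  [0,0,0,0],
  [0,0,0,0],
])

```text
time_s: 29.8
position: [603.5, -263.1, 132.3]
tcp_rot: [-3.139, -0.002, 1.646]
wrist_force: [0.3, -0.5, -3.0]
width: 38.5
grasp_force: 52.6
```

move_arm([
  [0,0,0,0],
  [0,0,0,0],
])

```text
time_s: 30.0
position: [604.3, -263.4, 133.7]
tcp_rot: [-3.141, -0.0, 1.646]
wrist_force: [-0.1, 0.4, -2.9]
width: 38.7
grasp_force: 52.6
```

Run:
```python
from h import *
where(); print("tray");plan([(500,0,150,92),(467,387.4,134,91.2)]);print("s1");plan([(540,60,140,99.7),(511.8,131,134,99.7)])
```

```text
t 30.0 [ 604.3 -263.4  133.7] yaw 94.31 F [-0.1   0.39 -2.92] w 38.7 g 52.6
tray
[[0.15,-0.047,-0.009,0.002],[0.15,-0.048,-0.009,0.002],[0.15,-0.049,-0.009,0.002],[0.149,-0.049,-0.009,0.002],[0.149,-0.05,-0.009,0.002]]
[[0.149,-0.052,-0.009,0.003],[0.144,-0.007,0.006,0.0],[0.144,-0.007,0.006,0.001],[0.144,-0.008,0.006,0.0],[0.144,-0.008,0.006,0.001]]
[[0.144,-0.008,0.006,0.0],[0.144,-0.008,0.006,0.001],[0.143,-0.009,0.006,0.0],[0.144,-0.009,0.006,0.001],[0.143,-0.009,0.005,0.0]]
end [466.9 387.4 134. ] 91.2
s1
[[0.156,-0.019,-0.003,-0.004],[0.156,-0.017,-0.003,-0.004],[0.156,-0.015,-0.003,-0.004],[0.157,-0.013,-0.003,-0.004],[0.157,-0.011,-0.003,-0.005]]
[[0.156,-0.009,-0.003,-0.004],[0.157,-0.006,-0.003,-0.005],[0.125,-0.027,0.01,0.0],[0.124,-0.026,0.01,0.0]]
end [511.9 130.9 134. ] 99.7
```

Heavy (about -3.2 N), so it goes to socket1.

move_arm([
  [0.156,-0.019,-0.003,-0.004],
  [0.156,-0.017,-0.003,-0.004],
  [0.156,-0.015,-0.003,-0.004],
  [0.157,-0.013,-0.003,-0.004],
  [0.157,-0.011,-0.003,-0.005],
])

```text
time_s: 30.5
position: [558.1, -30.7, 139.1]
tcp_rot: [3.141, 0.0, 1.712]
wrist_force: [1.3, 1.3, -3.5]
width: 39.2
grasp_force: 52.4
```

move_arm([
  [0.156,-0.009,-0.003,-0.004],
  [0.157,-0.006,-0.003,-0.005],
  [0.125,-0.027,0.01,0],
  [0.124,-0.026,0.01,0],
  [0,0,0,0],
])

```text
time_s: 31.0
position: [509.9, 135.0, 134.5]
tcp_rot: [-3.14, -0.002, 1.747]
wrist_force: [1.4, -0.1, -3.8]
width: 39.0
grasp_force: 52.5
```

move_arm([
  [0,0,0.08,0],
  [0,0,0.08,0],
  [0,0,0,0],
  [0,0,0,0],
  [0,0,0,0],
])

```text
time_s: 31.5
position: [513.3, 130.8, 88.0]
tcp_rot: [3.139, -0.0, 1.74]
wrist_force: [0.5, -0.9, -3.6]
width: 38.9
grasp_force: 52.3
```

Run:
```python
from h import *
socks("w7")
```

```text
t 31.6 [513.5 130.8  88.1] yaw 99.67 F [ 0.31 -0.33 -3.41] w 39.0 g 52.3
col316 rows/Z: [(161, 3, np.float64(39.8)), (164, 12, np.float64(39.6)), (165, 16, np.float64(39.5)), (167, 22, np.float64(39.5)), (168, 26, np.float64(39.7)), (185, 6, np.float64(22.9)), (195, 51, np.float64(29.4)), (205, 69, np.float64(29.4))]
block edge row [195]
edge y at z 46.0 [[-1.7 28.1]]
edge y at z 48.0 [[-1.7 28.7]]
row 183 [(315, 220), (316, 30), (355, 34), (356, 38), (371, 220), (372, 39)]
30 [-2.8 33.9]
46.98702198412445 [-2.6 30.8]
row 198 [(285, 54), (352, 29)]
30 [-22.4  21.4]
46.98702198412445 [-20.5  19.4]
```

The geometry matches socket2's: socket edge at row 185, block edge at row 195. I'll repeat the same insertion.

move_arm([
  [0,-0.003,0.03,0],
  [0,0,0.02,0],
  [0,0,0.01,0],
  [0,0,0,0],
])

```text
time_s: 31.95
position: [511.3, 130.5, 68.1]
tcp_rot: [3.142, 0.001, 1.74]
wrist_force: [1.1, -0.8, -4.8]
width: 38.9
grasp_force: 52.3
```

move_arm([
  [0,0,0.01,0],
  [0,0,0,0],
])

```text
time_s: 32.15
position: [511.3, 130.6, 65.3]
tcp_rot: [3.141, 0.001, 1.74]
wrist_force: [0.7, -1.5, -5.8]
width: 38.8
grasp_force: 52.3
```

move_arm([
  [0,0,0.01,0],
  [0,0,0,0],
])

```text
time_s: 32.35
position: [511.3, 130.6, 62.4]
tcp_rot: [3.141, 0.0, 1.74]
wrist_force: [2.7, -0.6, -4.3]
width: 39.0
grasp_force: 52.2
```

move_arm([
  [0,0,0.01,0],
  [0,0,0.01,0],
  [0,0,0,0],
])

```text
time_s: 32.65
position: [511.3, 130.6, 56.2]
tcp_rot: [3.141, 0.0, 1.74]
wrist_force: [2.8, -2.8, -5.0]
width: 38.9
grasp_force: 52.2
```

move_arm([
  [0,0,0.01,0],
  [0,0,0.01,0],
  [0,0,0,0],
])

```text
time_s: 32.95
position: [511.3, 130.6, 50.2]
tcp_rot: [3.141, 0.0, 1.74]
wrist_force: [2.6, -3.4, -5.2]
width: 38.8
grasp_force: 52.3
```

move_arm([
  [0,0,0.008,0],
  [0,0,0,0],
])

```text
time_s: 33.15
position: [511.3, 130.6, 48.0]
tcp_rot: [3.141, 0.0, 1.74]
wrist_force: [3.4, -3.0, -3.8]
width: 39.2
grasp_force: 52.4
```

move_arm([
  [0,0,0.004,0],
  [0,0,0,0],
])

```text
time_s: 33.35
position: [511.3, 130.6, 47.0]
tcp_rot: [3.141, 0.0, 1.74]
wrist_force: [2.6, -3.7, -1.1]
width: 39.1
grasp_force: 52.7
```

move_arm([
  [0,0,0.003,0],
  [0,0,0,0],
])

```text
time_s: 33.55
position: [511.4, 130.6, 46.9]
tcp_rot: [3.141, 0.0, 1.74]
wrist_force: [0.2, -4.4, 5.0]
width: 39.1
grasp_force: 53.4
```

move_arm([
  [0,0,0,0],
  [0,0,0,0],
  [0,0,0,0],
  [0,0,0,0],
  [0,0,0,0],
], hand=0.2)

```text
time_s: 34.05
position: [510.9, 131.0, 46.0]
tcp_rot: [-3.141, -0.0, 1.741]
wrist_force: [-0.4, 0.7, -0.1]
width: 68.6
grasp_force: 0.0
```

move_arm([
  [0,0,-0.05,0],
  [0,0,-0.12,0],
  [0,0,-0.16,0],
  [0,0,-0.1,0],
  [0,0,0,0],
])

```text
time_s: 34.55
position: [514.4, 131.7, 180.5]
tcp_rot: [3.131, -0.001, 1.74]
wrist_force: [0.0, 0.4, 0.5]
width: 68.4
grasp_force: 0.0
```

Run:
```python
from h import *
where(); plan([(617,-158,178,110.5)])
```

```text
t 34.5 [514.4 131.7 180.5] yaw 99.71 F [0.04 0.35 0.48] w 68.4 g 0.0
[[-0.144,0.025,0.001,-0.009],[-0.145,0.021,0.001,-0.008],[-0.145,0.017,0.001,-0.009],[-0.146,0.013,0.001,-0.008],[-0.146,0.009,0.001,-0.009]]
[[-0.146,0.005,0.002,-0.008],[-0.147,0.002,0.001,-0.009]]
end [ 617.  -158.   178.1] 110.5
```

move_arm([
  [-0.144,0.025,0.001,-0.009],
  [-0.145,0.021,0.001,-0.008],
  [-0.145,0.017,0.001,-0.009],
  [-0.146,0.013,0.001,-0.008],
  [-0.146,0.009,0.001,-0.009],
], hand=0)

```text
time_s: 35.05
position: [584.1, -77.6, 172.4]
tcp_rot: [-3.14, -0.001, 1.877]
wrist_force: [1.7, 0.3, -0.3]
width: 85.4
grasp_force: 0.0
```

move_arm([
  [-0.146,0.005,0.002,-0.008],
  [-0.147,0.002,0.001,-0.009],
  [0,0,0,0],
  [0,0,0,0],
  [0,0,0,0],
])

```text
time_s: 35.55
position: [613.0, -158.0, 171.7]
tcp_rot: [-3.14, -0.002, 1.929]
wrist_force: [0.4, 0.7, -0.7]
width: 85.4
grasp_force: 0.0
```

Run:
```python
from h import *
both("w8")
```

```text
t 35.5 [ 613.  -158.   171.7] yaw 110.54 F [ 0.38  0.72 -0.67] w 85.4 g 0.0
blocks
[371. 206.] xy 577.0 -140.8 size 34x34 shortside yaw -59.1
[322. 220.] xy 537.3 1.0 size 38x52 shortside yaw 9.5
[299. 225.] xy 525.0 65.1 size 37x53 shortside yaw 10.3
[276. 229.] xy 513.6 129.3 size 37x54 shortside yaw 10.3
[208. 245.] xy 468.0 319.4 size 33x51 shortside yaw 0.0
wrist
[296.   3.] xy 542.3 -25.9 size 7x38 shortside yaw -69.6
[293. 156.] xy 582.3 -131.9 size 24x33 shortside yaw 43.4
```

View pics/w8.png

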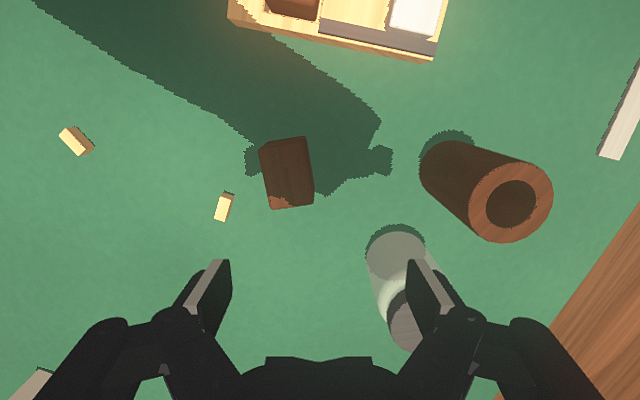

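move_arm([
  [-0.16,0,-0.02,0],
  [-0.16,0,0,0],
  [-0.16,0,0,0],
  [0,0,0,0],
  [0,0,0,0],
])

```text
time_s: 36.15
position: [664.1, -293.6, 177.3]
tcp_rot: [-3.14, -0.002, 1.928]
wrist_force: [0.4, 0.2, -0.9]
width: 85.3
grasp_force: 0.0
```

Run:
```python
from h import *
both("w9")
```

```text
t 36.1 [ 664.1 -293.6  177.3] yaw 110.49 F [ 0.45  0.19 -0.89] w 85.3 g 0.0
blocks
[376. 204.] xy 581.6 -150.8 size 37x55 shortside yaw 30.9
[322. 220.] xy 537.4 0.4 size 38x53 shortside yaw 8.1
[299. 225.] xy 524.7 65.1 size 37x53 shortside yaw 9.5
[276. 229.] xy 513.2 129.1 size 37x54 shortside yaw 8.6
[208. 245.] xy 468.3 319.4 size 33x50 shortside yaw 0.8
wrist
[284.  14.] xy 589.6 -166.4 size 23x39 shortside yaw -61.9
```

The wrist view shows the last block knocked aside, at (286,172). The clear top view puts it at (581.6, -150.8), yaw 30.9.

Run:
```python
from h import *
plan([(582,-151,178,120.9),(582,-151,38,120.9)])
```

```text
[[0.134,-0.023,0.001,-0.014],[0.135,-0.017,0.001,-0.014],[0.136,-0.011,0.001,-0.015],[0.135,-0.004,0.0,-0.014],[0.0,0.0,0.156,-0.0]]
[[0.0,0.0,0.155,-0.0],[0.0,0.0,0.156,-0.0]]
end [ 582.  -151.1   37.9] 120.9
```

move_arm([
  [0.134,-0.023,0.001,-0.014],
  [0.135,-0.017,0.001,-0.014],
  [0.136,-0.011,0.001,-0.015],
  [0.135,-0.004,0,-0.014],
  [0,0,0,0],
])

```text
time_s: 36.75
position: [578.2, -146.4, 178.7]
tcp_rot: [-3.14, -0.004, 2.116]
wrist_force: [1.0, 0.2, -0.8]
width: 85.3
grasp_force: 0.0
```

move_arm([
  [0,0,0.1,0],
  [0,0,0,0],
  [0,0,0,0],
  [0,0,0,0],
])

```text
time_s: 37.15
position: [583.1, -152.9, 149.2]
tcp_rot: [3.14, 0.001, 2.108]
wrist_force: [0.4, 0.7, -0.2]
width: 85.3
grasp_force: 0.0
```

Run:
```python
from h import *
both("w10")
```

```text
t 37.1 [ 583.1 -152.9  149.2] yaw 120.78 F [ 0.42  0.68 -0.22] w 85.3 g 0.0
blocks
[322. 220.] xy 537.4 0.3 size 37x54 shortside yaw 9.5
[299. 225.] xy 524.8 64.6 size 37x53 shortside yaw 9.5
[276. 229.] xy 513.5 129.3 size 37x54 shortside yaw 9.9
[208. 245.] xy 468.3 319.4 size 34x50 shortside yaw 0.8
wrist
[368.  13.] xy 542.3 -20.8 size 21x44 shortside yaw -58.9
[314. 196.] xy 579.4 -148.9 size 38x56 shortside yaw 29.2
```

move_arm([
  [0.005,0,0.13,0],
  [0,0,0.13,0],
  [0,0,0.11,0],
  [0,0,0,0],
  [0,0,0,0],
])

```text
time_s: 37.75
position: [581.8, -151.9, 37.3]
tcp_rot: [-3.141, -0.0, 2.107]
wrist_force: [0.2, 0.5, 0.0]
width: 85.3
grasp_force: 0.0
```

move_arm([
  [0,0,0,0],
  [0,0,0,0],
  [0,0,0,0],
  [0,0,0,0],
  [0,0,0,0],
], hand=1, squeeze=50)

```text
time_s: 38.25
position: [582.9, -152.0, 38.8]
tcp_rot: [3.139, 0.003, 2.108]
wrist_force: [-0.9, 0.2, 6.5]
width: 39.0
grasp_force: 52.6
```

move_arm([
  [0,0,-0.1,0],
  [0,0,-0.12,0],
  [0,0,-0.1,0],
  [0,0,0,0],
  [0,0,0,0],
])

```text
time_s: 38.75
position: [581.9, -151.6, 133.6]
tcp_rot: [3.14, 0.001, 2.108]
wrist_force: [-0.2, -0.8, -1.7]
width: 38.9
grasp_force: 51.8
```

move_arm([
  [0,0,0,0],
  [0,0,0,0],
  [0,0,0,0],
])

```text
time_s: 39.05
position: [580.7, -151.4, 131.3]
tcp_rot: [-3.14, -0.002, 2.108]
wrist_force: [-0.3, -0.3, -0.1]
width: 39.1
grasp_force: 51.8
```

move_arm([
  [0,0,0,0],
  [0,0,0,0],
])

```text
time_s: 39.25
position: [581.3, -151.5, 132.3]
tcp_rot: [-3.141, -0.001, 2.108]
wrist_force: [0.4, 1.3, -1.0]
width: 38.8
grasp_force: 51.8
```

Run:
```python
from h import *
where(); plan([(500,0,150,105),(567,387,134,91.2)])
```

```text
t 39.2 [ 581.3 -151.5  132.3] yaw 120.77 F [ 0.36  1.31 -0.99] w 38.8 g 51.8
[[0.143,0.006,-0.015,0.022],[0.143,-0.003,-0.015,0.022],[0.143,-0.014,-0.015,0.022],[0.142,-0.023,-0.014,0.022],[0.132,0.061,0.006,0.008]]
[[0.134,0.058,0.006,0.009],[0.135,0.054,0.006,0.008],[0.136,0.05,0.006,0.009],[0.138,0.046,0.006,0.008],[0.139,0.043,0.006,0.009]]
[[0.14,0.039,0.006,0.008],[0.141,0.036,0.006,0.009],[0.142,0.031,0.005,0.008]]
end [566.9 387.  134.1] 91.3
```

Light (about -1 N). It goes to the tray.

move_arm([
  [0.143,0.006,-0.015,0.022],
  [0.143,-0.003,-0.015,0.022],
  [0.143,-0.014,-0.015,0.022],
  [0.142,-0.023,-0.014,0.022],
  [0.132,0.061,0.006,0.008],
])

```text
time_s: 39.75
position: [504.4, 43.6, 149.4]
tcp_rot: [-3.14, 0.0, 1.803]
wrist_force: [2.0, -0.4, -0.8]
width: 39.3
grasp_force: 51.8
```

move_arm([
  [0.134,0.058,0.006,0.009],
  [0.135,0.054,0.006,0.008],
  [0.136,0.05,0.006,0.009],
  [0.138,0.046,0.006,0.008],
  [0.139,0.043,0.006,0.009],
])

```text
time_s: 40.25
position: [544.9, 259.9, 139.7]
tcp_rot: [3.141, 0.0, 1.67]
wrist_force: [0.8, -0.6, -0.5]
width: 38.7
grasp_force: 51.7
```

move_arm([
  [0.14,0.039,0.006,0.008],
  [0.141,0.036,0.006,0.009],
  [0.142,0.031,0.005,0.008],
  [0,0,0,0],
  [0,0,0,0],
])

```text
time_s: 40.75
position: [566.5, 387.9, 133.3]
tcp_rot: [-3.14, 0.001, 1.595]
wrist_force: [0.2, -0.1, -1.7]
width: 38.4
grasp_force: 51.7
```

Run:
```python
from h import *
where()
```

```text
t 40.8 [566.5 387.9 133.3] yaw 91.38 F [ 0.2  -0.09 -1.67] w 38.4 g 51.7
```

move_arm([
  [0,0,0.14,0],
  [0,0,0.1,0],
  [0,0,0.04,0],
  [0,0,0.015,0],
  [0,0,0,0],
])

```text
time_s: 41.25
position: [567.6, 386.4, 46.8]
tcp_rot: [3.141, -0.0, 1.592]
wrist_force: [-0.3, 0.2, -0.6]
width: 38.8
grasp_force: 51.8
```

move_arm([
  [0,0,0,0],
  [0,0,0,0],
  [0,0,0,0],
  [0,0,0,0],
  [0,0,0,0],
], hand=0.3)

```text
time_s: 41.75
position: [567.3, 387.1, 46.6]
tcp_rot: [3.141, -0.0, 1.593]
wrist_force: [-0.1, 0.0, 0.2]
width: 59.8
grasp_force: 0.0
```

move_arm([
  [0,0,-0.12,0],
  [0,0,-0.16,0],
  [0,0,-0.16,0],
  [0,0,-0.06,0],
  [0,0,0,0],
])

```text
time_s: 42.25
position: [569.1, 388.4, 201.4]
tcp_rot: [3.134, -0.005, 1.593]
wrist_force: [0.6, -0.3, -0.1]
width: 59.8
grasp_force: 0.0
```

Run:
```python
from h import *
where(); plan([(560,180,200,99.7)])
```

```text
t 42.2 [569.1 388.4 201.4] yaw 91.26 F [ 0.63 -0.26 -0.15] w 59.8 g 0.0
[[-0.139,-0.009,0.001,-0.009],[-0.138,-0.013,0.001,-0.009],[-0.138,-0.017,0.001,-0.01],[-0.138,-0.021,0.001,-0.009],[-0.136,-0.025,0.001,-0.01]]
end [560.1 180.1 199.9] 99.7
```

move_arm([
  [-0.139,-0.009,0.001,-0.009],
  [-0.138,-0.013,0.001,-0.009],
  [-0.138,-0.017,0.001,-0.01],
  [-0.138,-0.021,0.001,-0.009],
  [-0.136,-0.025,0.001,-0.01],
], hand=0)

```text
time_s: 42.75
position: [556.7, 176.8, 192.5]
tcp_rot: [-3.138, 0.001, 1.742]
wrist_force: [0.3, -0.4, -0.1]
width: 85.3
grasp_force: 0.0
```

move_arm([
  [0,0,0,0],
  [0,0,0,0],
  [0,0,0,0],
])

```text
time_s: 43.05
position: [557.8, 179.3, 193.6]
tcp_rot: [-3.14, -0.0, 1.741]
wrist_force: [-0.5, 0.8, -0.2]
width: 85.5
grasp_force: 0.0
```

Run:
```python
from h import *
where(); look(); p,d=get_image("scene"); cv2.imwrite("pics/s1.png",p[...,::-1])
p,d,X,hsv=wlook("w11"); Z=X[...,2]
br=((hsv[...,0]<15)|(hsv[...,0]>165))&(hsv[...,1]>80)
for c,r in rects(p,d,br&(Z>45)&(Z<66)&(X[...,0]>350),56,200,"wrist"):
    print("medZ",np.median(Z[int(c[1])-4:int(c[1])+5,int(c[0])-4:int(c[0])+5]).round(1)); show([(c,r)])
m=(Z>90)&(Z<106)&(X[...,0]>590)&(X[...,0]<650)&(X[...,1]<130)&(X[...,1]>30); show([("grip",rect_of(m,99,"wrist"))])
plan([(619.5,81,180,99.7),(619.5,81,78,99.7)])
```

```text
t 43.0 [557.8 179.3 193.6] yaw 99.74 F [-0.53  0.83 -0.22] w 85.5 g 0.0
blocks
[179. 209.] xy 570.0 401.1 size 25x37 shortside yaw -88.9
[322. 220.] xy 537.2 0.4 size 37x53 shortside yaw 8.1
[299. 225.] xy 524.8 65.0 size 37x52 shortside yaw 10.3
[276. 229.] xy 513.2 129.1 size 37x54 shortside yaw 8.6
medZ 55.0
[232.  19.] xy 466.7 308.3 size 29x36 shortside yaw -83.5
medZ 56.3
[263. 228.] xy 511.4 134.7 size 41x59 shortside yaw 9.7
medZ 56.2
[267. 286.] xy 522.6 71.3 size 41x59 shortside yaw 10.0
medZ 56.2
[271. 334.] xy 534.7 7.8 size 41x62 shortside yaw 9.8
grip xy 618.1 86.2 size 18x37 shortside yaw 9.1
[[-0.12,0.049,0.016,0.0],[-0.12,0.048,0.015,0.0],[-0.12,0.049,0.016,0.001],[-0.0,-0.0,0.113,-0.0],[-0.0,-0.0,0.113,-0.0]]
[[-0.0,-0.0,0.114,-0.0]]
end [619.5  81.1  77.9] 99.6
```

View pics/s1.png

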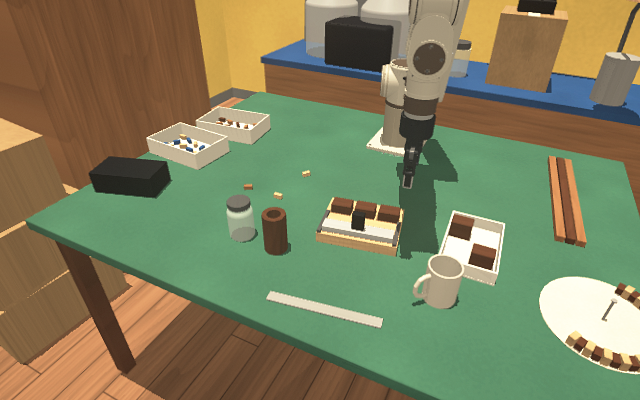

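View pics/w11.png

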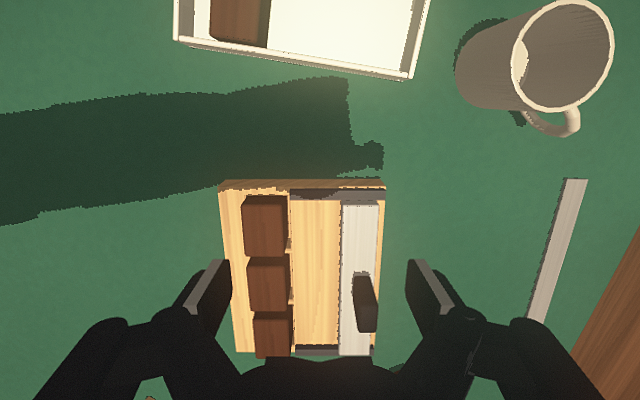

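All five blocks are gone from the table. Two sit in the tray, and the three seated ones have tops at 56 mm, which is home. Next I'll grip the jaw and close it.

move_arm([
  [-0.12,0.049,0.016,0],
  [-0.12,0.048,0.015,0],
  [-0.12,0.049,0.016,0],
  [0,0,0,0],
  [0,0,0,0],
])

```text
time_s: 43.7
position: [619.6, 79.8, 179.7]
tcp_rot: [-3.14, -0.001, 1.74]
wrist_force: [-1.4, 1.2, 0.2]
width: 85.5
grasp_force: 0.0
```

move_arm([
  [0,0,0.113,0],
  [0,0,0.113,0],
  [0,0,0.095,0],
  [0,0,0,0],
  [0,0,0,0],
])

```text
time_s: 44.2
position: [619.0, 81.1, 84.5]
tcp_rot: [-3.141, -0.0, 1.742]
wrist_force: [0.8, -0.4, 0.4]
width: 85.4
grasp_force: 0.0
```

move_arm([
  [0,0,0,0],
  [0,0,0,0],
  [0,0,0,0],
  [0,0,0,0],
  [0,0,0,0],
], hand=1, squeeze=40)

```text
time_s: 44.7
position: [620.0, 79.6, 85.1]
tcp_rot: [3.14, -0.0, 1.74]
wrist_force: [0.8, 0.1, 3.0]
width: 17.4
grasp_force: 41.6
```

move_arm([
  [0,0,0,0],
  [0,0,0,0],
  [0,0,0,0],
])

```text
time_s: 45.0
position: [620.1, 79.6, 85.1]
tcp_rot: [3.14, 0.0, 1.74]
wrist_force: [-0.2, -0.1, 7.1]
width: 17.4
grasp_force: 41.5
```

move_arm([
  [0,-0.03,0,0],
  [0,-0.04,0,0],
  [0,-0.04,0,0],
  [0,-0.03,0,0],
  [0,-0.01,0,0],
])

```text
time_s: 45.5
position: [575.2, 71.8, 85.1]
tcp_rot: [3.14, 0.001, 1.74]
wrist_force: [3.7, -0.5, 3.9]
width: 17.1
grasp_force: 41.5
```

move_arm([
  [0,0,0,0],
  [0,0,0,0],
])

```text
time_s: 45.7
position: [574.9, 71.7, 85.0]
tcp_rot: [3.141, 0.001, 1.74]
wrist_force: [-0.9, -1.3, 9.3]
width: 17.4
grasp_force: 42.1
```

move_arm([
  [0,-0.006,0,0],
  [0,0,0,0],
])

```text
time_s: 45.9
position: [574.1, 71.6, 85.1]
tcp_rot: [3.14, 0.001, 1.74]
wrist_force: [2.4, -0.0, 6.4]
width: 17.2
grasp_force: 41.8
```

move_arm([
  [0,-0.006,0,0],
  [0,0,0,0],
])

```text
time_s: 46.1
position: [572.5, 71.3, 85.0]
tcp_rot: [3.139, 0.001, 1.74]
wrist_force: [3.4, -1.4, 6.1]
width: 17.2
grasp_force: 41.8
```

move_arm([
  [0,-0.006,0,0],
  [0,0,0,0],
])

```text
time_s: 46.3
position: [570.7, 71.0, 85.0]
tcp_rot: [3.139, 0.001, 1.74]
wrist_force: [2.4, -0.8, 6.0]
width: 17.6
grasp_force: 41.8
```

move_arm([
  [0,-0.006,0,0],
  [0,0,0,0],
])

```text
time_s: 46.5
position: [568.9, 70.7, 85.0]
tcp_rot: [3.139, 0.001, 1.74]
wrist_force: [2.5, -0.1, 7.0]
width: 17.5
grasp_force: 41.8
```

move_arm([
  [0,-0.005,0,0],
  [0,0,0,0],
])

```text
time_s: 46.7
position: [567.5, 70.4, 85.0]
tcp_rot: [3.139, 0.001, 1.74]
wrist_force: [2.4, 0.1, 6.6]
width: 17.5
grasp_force: 41.8
```

move_arm([
  [0,-0.004,0,0],
  [0,0,0,0],
])

```text
time_s: 46.9
position: [566.4, 70.2, 85.0]
tcp_rot: [3.139, 0.001, 1.74]
wrist_force: [2.5, -1.2, 5.9]
width: 17.2
grasp_force: 41.8
```

move_arm([
  [0,-0.004,0,0],
  [0,0,0,0],
])

```text
time_s: 47.1
position: [565.7, 70.1, 85.1]
tcp_rot: [3.138, 0.001, 1.74]
wrist_force: [4.8, -0.2, 5.4]
width: 17.5
grasp_force: 41.7
```

move_arm([
  [0,-0.004,0,0],
  [0,0,0,0],
])

```text
time_s: 47.3
position: [565.0, 70.0, 85.1]
tcp_rot: [3.137, 0.001, 1.74]
wrist_force: [6.2, -0.6, 4.6]
width: 17.3
grasp_force: 41.6
```

move_arm([
  [0,-0.003,0,0],
  [0,0,0,0],
])

```text
time_s: 47.5
position: [564.7, 70.0, 85.1]
tcp_rot: [3.136, 0.001, 1.74]
wrist_force: [8.2, -1.1, 3.7]
width: 17.2
grasp_force: 41.4
```

move_arm([
  [0,-0.004,0,0],
  [0,0,0,0],
])

```text
time_s: 47.7
position: [564.4, 69.9, 85.1]
tcp_rot: [3.134, 0.001, 1.74]
wrist_force: [9.4, -0.1, 0.5]
width: 17.3
grasp_force: 41.2
```

move_arm([
  [0,0.003,0,0],
  [0,0,0,0],
  [0,0,0,0],
])

```text
time_s: 48.0
position: [564.4, 69.9, 85.1]
tcp_rot: [3.136, 0.001, 1.74]
wrist_force: [7.8, 0.9, 3.8]
width: 17.4
grasp_force: 41.4
```

The jaw has stopped against the blocks, so I'll relax the load, open and retreat.

move_arm([
  [0,0.006,0,0],
  [0,0,0,0],
  [0,0,0,0],
])

```text
time_s: 48.3
position: [564.5, 69.9, 85.0]
tcp_rot: [3.14, 0.001, 1.74]
wrist_force: [2.0, -1.3, 7.2]
width: 17.5
grasp_force: 41.9
```

move_arm([
  [0,0,0,0],
  [0,0,0,0],
  [0,0,0,0],
  [0,0,0,0],
  [0,0,0,0],
], hand=0)

```text
time_s: 48.8
position: [563.1, 70.1, 83.7]
tcp_rot: [-3.14, -0.0, 1.74]
wrist_force: [-0.4, -0.3, 0.4]
width: 85.0
grasp_force: 0.0
```

move_arm([
  [0,0,-0.1,0],
  [0,0,-0.15,0],
  [0,0,-0.15,0],
  [0,0,0,0],
])

```text
time_s: 49.2
position: [567.6, 70.6, 211.6]
tcp_rot: [3.128, 0.001, 1.74]
wrist_force: [1.6, -0.7, 0.4]
width: 85.5
grasp_force: 0.0
```

move_arm([
  [-0.15,-0.05,0,0],
  [-0.15,-0.05,0,0],
  [-0.15,-0.05,0,0],
  [-0.15,-0.05,0,0],
  [0,0,0,0],
])

```text
time_s: 49.7
position: [533.5, -122.7, 203.8]
tcp_rot: [-3.141, 0.002, 1.732]
wrist_force: [-0.6, 0.6, -0.5]
width: 85.4
grasp_force: 0.0
```

move_arm([
  [0,0,0,0],
  [0,0,0,0],
  [0,0,0,0],
  [0,0,0,0],
])

```text
time_s: 50.1
position: [535.1, -116.0, 204.1]
tcp_rot: [-3.141, -0.0, 1.743]
wrist_force: [-0.1, 0.2, -0.6]
width: 85.5
grasp_force: 0.0
```

Run:
```python
from h import *
where(); p,d,X,hsv,inb=look(); Z=X[...,2]
print("grip");show(rects(p,d,inb&(Z>85)&(Z<106)&(hsv[...,2]<90)&(X[...,1]>0)&(X[...,0]<650),99,20))
for v,u in[(220,322),(225,299),(229,276),(245,208),(209,179)]: print(u,v,X[v,u].round(1))
cv2.imwrite("pics/end.png",cv2.resize(p[120:290,140:440],None,fx=2.4,fy=2.4,interpolation=2)[...,::-1])
```

```text
t 50.1 [ 535.1 -116.   204.1] yaw 99.85 F [-0.05  0.18 -0.56] w 85.5 g 0.0
blocks
[185. 209.] xy 570.0 385.8 size 37x57 shortside yaw -0.0
[322. 221.] xy 535.8 0.3 size 36x53 shortside yaw 9.5
[299. 225.] xy 524.3 65.0 size 36x53 shortside yaw 10.0
[276. 229.] xy 512.8 129.4 size 37x54 shortside yaw 10.0
[208. 244.] xy 468.3 319.4 size 34x50 shortside yaw 0.8
grip
[296. 210.] xy 564.4 70.4 size 15x28 shortside yaw 9.5
322 220 [537.7   1.1  52.9]
299 225 [523.7  64.9  58.4]
276 229 [512.6 128.7  58.5]
208 245 [468.2 317.7  56.7]
179 209 [568.4 401.3  53.9]
```

View pics/end.png

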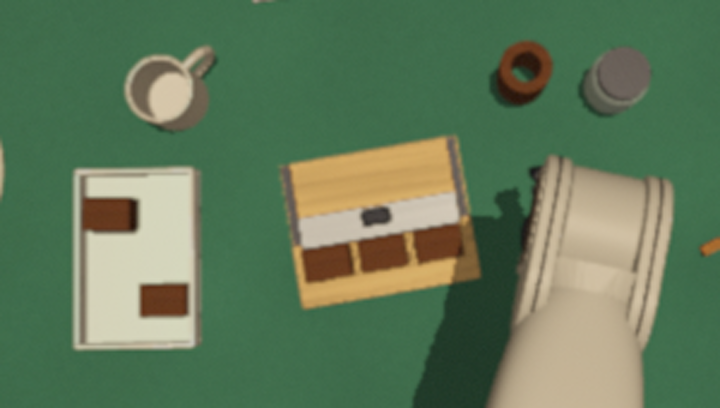

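The final view shows the jaw against three seated blocks around (385,255), two blocks flat in the tray at (110,215) and (163,300), and the mug, tube and jar still upright. I'm handing it in.

```bash
python3 -c "
from bench import *
print(finish_job())"
```

```text
the job is handed in; nothing more can be done
None
```

The job is handed in, with no verdict returned: all three heavy blocks are home in the sockets, both light ones are on the tray floor, the jaw is closed until it stopped against the blocks, and the mug, jar and tube are still standing.

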